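# Set an opened control housing up under the bench magnifier

### The arm

A 6-joint arm with a two-finger parallel gripper is mounted at the origin on the work surface. World frame = base frame: x ahead of the robot, y to its left, z up, the work surface at z = 0. Lengths are in mm, angles in rad, forces in N, time in s.
With the tool pointing down it reaches from about 350 to 875 mm from the base axis. Payload 4.2 kg.
Tool frame: the origin (TCP) lies at the centre of the arm's flange, where the gripper is bolted on; the fingertips stand 182 mm ahead of it and the grasp point (between the pads) lies 164 mm ahead of it; z points along the fingers, y is the direction in which the jaws open and shut (so a half turn about z gives the same grasp; the last joint's range is limited). The gripper opens to 87 mm and grips with 3 to 60 N. Pads are 19 mm wide; open, the fingers measure 117 mm over their backs; the gripper's body (75 mm by 190 mm) begins 51 mm behind the grasp point.
Start: joints at [-1.07, 0.385, 0.008, 0, -1.194, -0.259], TCP at [149.674, -606.793, 404.75] pointing down, gripper open.
Joint ranges: [-3.14, 3.14], [-1.21, 2.06], [-1.07, 1.41], [-3.16, 2.05], [-2.99, -0.16], [-3.1, 3.1]. Speed limits (rad/s): [2.79, 2.79, 3.14, 3.14, 3.14, 3.14].

### API

Orientations are given as a unit quaternion [w, x, y, z].
In Python, from workcell import sensors, cams, ctrl gives the robot as it stands.
- The arm moves only by the tool arm_command, never from a script. Its argument "targets" is a list that holds one entry, the list of rows, each a list of 7 numbers: the turn, a rotation vector about the tool's x, y, z in degrees, then the shift along the tool's x, y, z in mm, then the opening, from 0 (shut) to 1 (fully open). A call has 1 to 8 rows; each row shifts and turns the pose as measured when the row begins, along the tool's axes as they then stand; what a row does not reach is not made up. A row lasts 1/12 s, in which the tool goes at most 41.7 mm and 7.16 degrees, less where a joint would pass 70% of its speed; a pose out of reach is approached as far as the arm can. A call is refused whole if a number of a shift passes 41.7 or a number of a turn 7.16, either way. A call with a gripper value outside its range is refused whole. The fingers move at their own pace and stop on an object; "force" is the grip in N (left out, the last holds). Time passes only in rows, so rows that do not move let the fingers close. It gives the time, the measured TCP pose, the force and the opening at its end, in the units of the state.
- sensors.observe(): the state, without advancing time (a new reading comes with each control period).
- cams.read_camera(name): name is "scene" or "side" or "wrist"; returns a dict with "pixels" (400x640x3 uint8, red, green, blue), "intrinsics" (3x3 intrinsics, pixels), "D" ([k1, k2, p1, p2, k3] as OpenCV has them; the pictures are not rectified), "R" (3x3) and "t" (3): a world point X has camera coordinates R X + t. Camera axes: x right, y down, z forward; pixel columns grow to the right and rows downward; lengths in mm; the calibration is good to about 2 mm. A picture is of the moment at which its call begins. There is no depth.
- ctrl.sign_off(): hands the job in, once; it reports no verdict.
The state is a dict: "clock": time; "joint_positions": joint angles; "qvel": joint speeds; "tau": joint torques, N m; "tool_pos": TCP position; "tcp_rot": TCP orientation; "contact_force": force on the tool from outside, world axes, zero at the start; "torque": the same for the moment, N m; "opening": finger opening in mm.
Only numpy, scipy, OpenCV 4.12 (cv2) and the standard library are available. Lean on these libraries where they do the work, as an engineer would, in place of code of your own. Each camera call takes 0.05 s, during which the arm holds its last target.

### The job

Set the open control housing (lid off, circuit board showing) on the tilted rest of the inspection stand for checking: lying flat with its open side up and its cable glands pointing up the slope, its plain end square against the ledge, midway along it. Set it down without letting it fall, and leave the magnifier standing with its lens centred over the housing. Leave the other things on the desk where they are.

Things in the scene. Friction and masses are not known exactly. Their poses are not given: they have to be found in the camera images.
- housing_center (a point): Centre (half-way up) of the open control housing: a grey plastic shell 112 x 54 x 30 mm (x, y, z), 3 mm walls, no lid, lying open side up, at any yaw; a dark green circuit board shows inside, 15 mm below the rim. 0.14 to 0.28 kg. x runs along its length to the end with the cable glands, z out of the open side. Can be gripped across its 54 mm width.
- housing_glands (a point): Tips of the housing's two black cable glands (17 mm diameter stubs side by side, sticking out 17 mm from one 54 mm wide end of the shell); this point lies 73 mm from housing_center along the housing's +x. The opposite end is plain.
- seat (a point): On the tilted aluminium rest (plate 200 mm wide, 152 mm up the slope, rising to the right): middle of the inside corner between plate surface and ledge. x up the slope, y along the ledge, z square out of the plate. The ledge runs along the whole lower edge, 8 mm thick, standing 12 mm out. Seated, housing_center is at x 56, z 15 mm here. Depending on tilt and friction it may slide down by itself.
- stand: The inspection stand, fixed: steel base 195 x 355 x 10 mm; origin at desk level below the rest, x level, the way the rest rises, y towards its post, z up. The ledge is 30 to 50 mm above the desk. Steel quadrants with clamp knobs flank the rest, 104 to 125 mm either side of its middle, up to 140 mm high. The magnifier's post (18 mm thick) is at x -48, y 205 mm, 273 mm high with its hub.
- rest (a joint): Tilt of the rest, clamped fast somewhere from 0.35 to 0.52 rad: angle between plate and desk (0 is level).
- magnifier (a joint): Angle of the magnifier's swing arm about its upright post. 0: the arm points from the post along the stand's -x, clear of the rest; positive swings it counter-clockwise seen from above, towards and over the rest (lens over the seated housing near 1.57). Stops at -0.3 and 2.2. Stiff by friction (1.2 N at the handle); stays where it is left.
- lens (a point): Centre of the magnifier's round lens head (100 mm outer diameter, 18 mm thick, level), 205 mm from the axis of the post, 235 mm above the desk. At the start it may hang so near the rest that it is in a gripper's way. x points from the lens back to the post, z up.
- handle (a point): Middle of the magnifier's handle grip: a black rubber rod 16 mm thick, 50 mm long, level, pointing outward from the lens head away from the post, 235 mm above the desk, 80 mm beyond the lens centre, 285 mm from the post's axis. Its axis is x (towards the post). Can be pinched from above.
- closed_center (a point): Centre of another control housing of the same make, with its lid screwed on (112 x 54 x 36 mm, glands at +x): not wanted, leave it. Its place is swapped with those of the open housing and of the tape.
- tape_center (a point): Centre of a roll of brown tape lying flat, 90 mm diameter, 24 mm high. Leave it.
- cover_center (a point): Centre of the loose cover of the open housing, a flat grey plate 112 x 54 x 9 mm. Leave it.
- drill_center (a point): Middle of a cordless drill standing on its battery, 220 mm high, about 200 mm long and 75 mm wide. Leave it.
- bottle_center (a point): Middle of a water bottle, 66 mm diameter, 206 mm high. Leave it.
- pot_center (a point): Middle of a round pen pot, 72 mm diameter, 95 mm high, with pens sticking out up to 155 mm above the desk. Leave it.
- driver_center (a point): A black-handled screwdriver 170 mm long lying along its x axis, 30 mm high at most; this point is near its middle. Leave it.

How it is judged (in metres and radians):
At the end, for the whole second after the job is handed in: The open housing lies flat on the rest, open side up, glands up the slope, plain end within 4 mm of the ledge, square within 4.5 degrees, centre within 18 mm of the middle of the ledge; lens centre within 25 mm of the housing's centre seen from above; all at rest and released (x of housing_center in the frame of seat between 0.052 and 0.06 m and y of housing_center in the frame of seat between -0.018 and 0.018 m and z of housing_center in the frame of seat between 0.011 and 0.019 m and x of housing_glands in the frame of seat above 0.115 m and angle between the x axis of housing_center and the x axis of seat, either way round below 0.08 rad and angle between the z axis of housing_center and the z axis of seat, either way round below 0.06 rad and angle between housing_center's own z axis and vertical below 1 rad and horizontal distance between lens and housing_center below 0.025 m and linear speed of housing below 0.01 m/s and velocity of joint magnifier between -0.03 and 0.03 rad/s); the robot touches nothing.
It fails at once if another thing on the desk (closed housing, cover, tape, drill, bottle, pen pot, screwdriver) is moved from its place by more than 30 mm (distance of any of closed_center, cover_center, tape_center, drill_center, bottle_center, pot_center, driver_center from where it was at the start of the episode above 0.03 m).
It fails at once if the housing is let fall (moves faster than 0.5 m/s while the fingers do not hold it) (contact force between the fingers and housing below 0.1 N and linear speed of housing above 0.5 m/s).
It also fails if it takes over 72 s, if anything falls off the work surface, if the arm or the gripper's body presses on something with over 40 N, if the wrist force passes 120 N, or if a joint passes its speed limit or range.

## Working session

There is one attempt and no reset: what is moved stays moved. The work goes in short steps, Python scripts to look and compute and a tool call to move; the robot and the scene stay as the last step left them, time stands still between calls to the robot, and variables do not carry over. Pictures are saved under pics/ and viewed, and the job is handed in when it is done.

Besides the shell and the picture viewer there is one more tool, called as a command line: name --argument value ..., lists and objects as JSON in quotes. arm_command: Moves the arm, as the interface text tells. Its arguments: {"type":"object","properties":{"targets":{"type":"array"},"force":{"type":"number"}},"required":["targets"]}

```bash
ls; mkdir -p pics
cat > h.py <<'E'
import numpy as np, cv2
from workcell import sensors, cams, ctrl
def snap(n,f):
    c=cams.read_camera(n); cv2.imwrite('pics/'+f,cv2.cvtColor(c['pixels'],cv2.COLOR_RGB2BGR))
    np.savez('pics/'+f[:-4]+'.npz',**{k:np.array(c[k]) for k in c}); return c
E
python3 - <<'E'
from h import *
for n in ['scene','side','wrist']:
    c=snap(n,n+'0.png'); R=np.array(c['R']);t=np.array(c['t']); print(n,c['intrinsics'],c['D'],'pos',-R.T@t,'fwd',R[2],'t',t)
print(sensors.observe())
E
```

```text
pics
scene [[409.1292272    0.         323.01583067]
 [  0.         409.1292272  203.40726303]
 [  0.           0.           1.        ]] [-0.06584009  0.          0.          0.          0.        ] pos [1678.58422631  -64.75637112  964.47094001] fwd [-0.81374449  0.07124897 -0.57683923] t [ -81.37043509 -180.24646184 1926.89715653]
side [[492.13508132   0.         312.33150253]
 [  0.         492.13508132 202.71254117]
 [  0.           0.           1.        ]] [-0.11782834  0.          0.          0.          0.        ] pos [ 275.07525794 -892.41520665 1302.04333476] fwd [ 0.17070235  0.61460881 -0.77014071] t [-502.36773265  228.33291173 1504.28683661]
wrist [[293.00418534   0.         320.39501892]
 [  0.         293.00418534 200.98441262]
 [  0.           0.           1.        ]] [-0.01611165  0.          0.          0.          0.        ] pos [  73.1020508  -624.88034352  383.68341605] fwd [ 0.28001308  0.07111109 -0.95735881] t [623.43619859 -35.39030271 391.28908758]
{'clock': 0.15, 'joint_positions': array([-1.07039576e+00,  3.85402375e-01,  6.96281047e-03, -3.55473034e-04,
       -1.19398247e+00, -2.58585607e-01]), 'qvel': array([-0.0007557 , -0.00015488,  0.00426015,  0.00389595,  0.00071609,
       -0.00020364]), 'tau': array([-2.46798045e-04, -3.91052306e+01,  1.87584615e+01,  4.22229454e+00,
        1.23509002e-02, -1.47951941e-04]), 'tool_pos': array([ 149.66015061, -606.67619982,  403.90558849]), 'tcp_rot': array([-1.47661735e-04, -1.20548013e-01,  9.92707151e-01,  8.16223141e-04]), 'contact_force': array([-0.41930747,  1.26294562, -0.44896882]), 'torque': array([-0.0122623 , -0.00129644, -0.03638596]), 'opening': 86.75242488146769}
```

View pics/scene0.png

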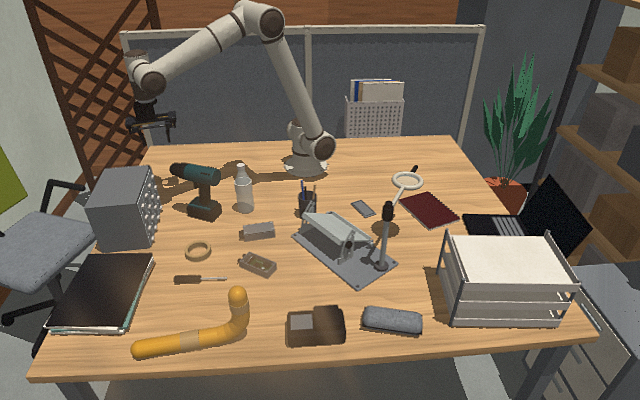

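View pics/side0.png

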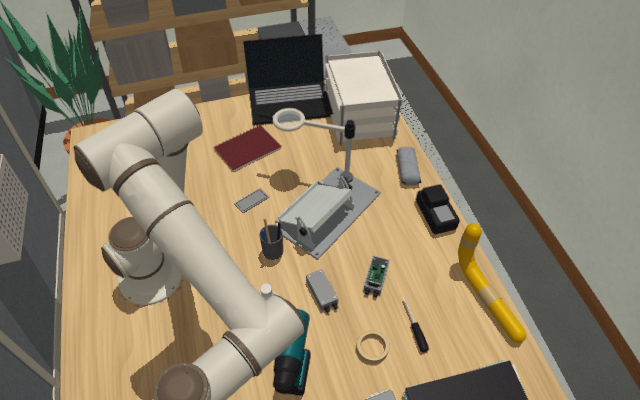

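View pics/wrist0.png

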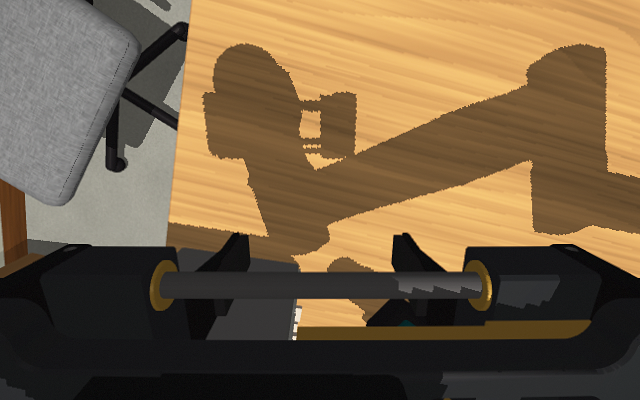

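The scene view shows the open housing at about (257,265), the closed one at (257,231) and the stand around (345,245). The lens hangs at (407,180) and the bottle at (243,190). The side view shows the open housing at (376,275). I'll enlarge both to measure.

Run:
```python
import cv2
a=cv2.imread('pics/scene0.png'); b=cv2.imread('pics/side0.png')
cv2.imwrite('pics/sc_st.png',cv2.resize(a[160:300,280:440],None,fx=4.2,fy=4.2,interpolation=cv2.INTER_CUBIC))
cv2.imwrite('pics/si_st.png',cv2.resize(b[95:255,250:400],None,fx=3.7,fy=3.7,interpolation=cv2.INTER_CUBIC))
h=cv2.resize(a[215:285,225:295],None,fx=5.6,fy=5.6,interpolation=cv2.INTER_CUBIC)
g=cv2.resize(b[245:315,340:410],None,fx=5.6,fy=5.6,interpolation=cv2.INTER_CUBIC)
cv2.imwrite('pics/hs.png',cv2.hconcat([h,g]))
```

```text
(no output)
```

View pics/sc_st.png

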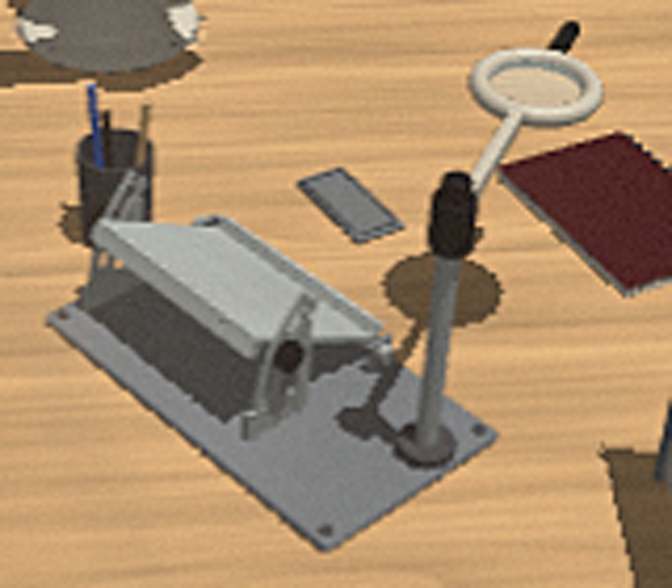

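View pics/si_st.png

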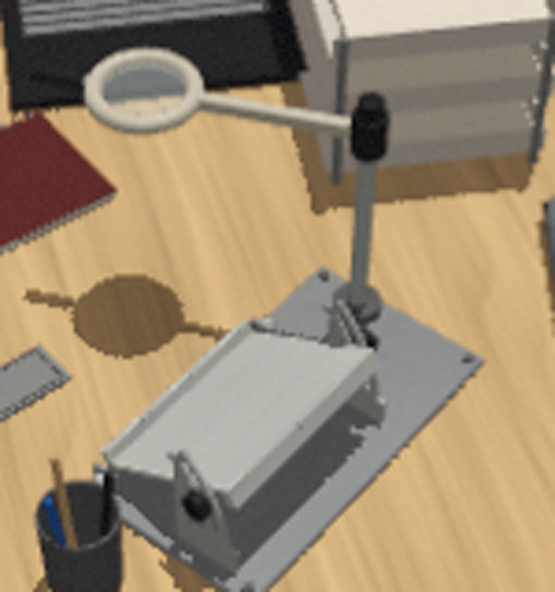

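View pics/hs.png

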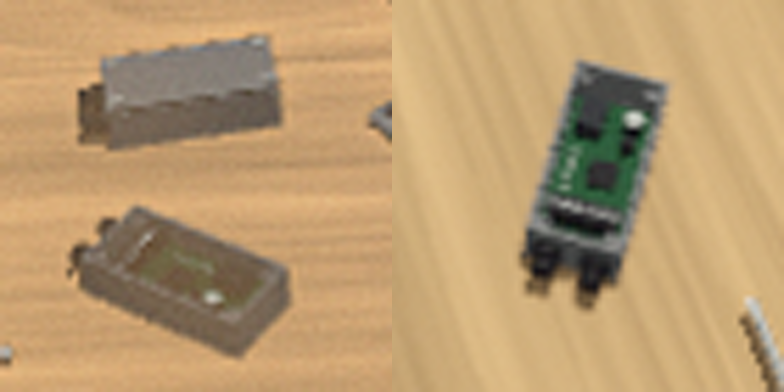

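```bash
cat >> h.py <<'E'
def load(f):
    d=np.load('pics/'+f+'.npz'); return dict(K=d['intrinsics'],D=d['D'],R=d['R'],t=d['t'],pixels=d['pixels'])
def proj(c,X):
    return cv2.projectPoints(np.asarray(X,float).reshape(-1,3),cv2.Rodrigues(c['R'])[0],c['t'],c['K'],c['D'])[0].reshape(-1,2)
def ray(c,uv):
    n=cv2.undistortPoints(np.array(uv,float).reshape(-1,1,2),c['K'],c['D']).reshape(-1,2)
    d=np.c_[n,np.ones(len(n))]@c['R']; return -c['R'].T@c['t'],d
def onz(c,uv,z):
    o,d=ray(c,uv); return o+d*((z-o[2])/d[:,2])[:,None]
def crop(uv,o,s): return (np.array(uv,float)+.5)/s-.5+np.array(o)
E
cat > fit0.py <<'E'
from h import *
np.set_printoptions(precision=1,suppress=True)
A=load('scene0');B=load('side0')
sc=lambda *p:crop(p,(280,160),4.2); si=lambda *p:crop(p,(250,95),3.7)
print('base corners scene z10 L,R,F',onz(A,sc((48,316),(497,432),(325,540)),10))
print('base side R,T z10',onz(B,si((484,358),(323,268)),10))
print('post base scene',onz(A,sc((428,445)),10),'side',onz(B,si((358,303)),10))
print('hub top scene',onz(A,sc((456,177)),273),'side',onz(B,si((371,97)),273))
print('lens scene',onz(A,sc((536,87)),235),'side',onz(B,si((145,89)),235))
def tri(a,b):
    o1,d1=ray(A,sc(a));o2,d2=ray(B,si(b));d1=d1[0];d2=d2[0]
    s=np.linalg.lstsq(np.c_[d1,-d2],o2-o1,rcond=None)[0]; p=o1+s[0]*d1;q=o2+s[1]*d2; return (p+q)/2,np.linalg.norm(p-q)
for n,a,b in [('top post side',(252,350),(380,350)),('top far side',(95,225),(232,492)),('ledge post top',(388,335),(257,322)),('ledge other top',(207,217),(103,455))]: print(n,*tri(a,b))
hs=lambda *p:crop(p,(225,215),5.6); hb=lambda *p:crop(np.array(p)-[392,0],(340,245),5.6)
print('housing rim scene: plainR, plainFront, glandL(front), glandback',onz(A,hs((289,268),(238,345),(80,268),(137,207)),30))
print('side rim: plain L,R, gland R, L',onz(B,hb((577,62),(667,85),(622,242),(530,222)),30))
E
python3 fit0.py
```

```text
base corners scene z10 L,R,F [[520.7 -80.1  10. ]
 [696.7 275.3  10. ]
 [800.  119.9  10. ]]
base side R,T z10 [[803.3 122.5  10. ]
 [693.  275.7  10. ]]
post base scene [[706.5 217.   10. ]] side [[711.3 221.9  10. ]]
hub top scene [[710.5 213.2 273. ]] side [[708.9 219.4 273. ]]
lens scene [[538.4 320.  235. ]] side [[535.1 326.3 235. ]]
top post side [681.9  79.6 101.7] 7.884382954912904
top far side [514.7 -34.1 103.7] 6.217619692027309
ledge post top [603.4 201.4  38. ] 0.8449550531987057
ledge other top [429.7  72.2  46.6] 13.722027206740785
housing rim scene: plainR, plainFront, glandL(front), glandback [[ 683.4 -131.8   30. ]
 [ 744.3 -160.2   30. ]
 [ 673.7 -254.7   30. ]
 [ 622.5 -224.3   30. ]]
side rim: plain L,R, gland R, L [[ 678.2 -132.9   30. ]
 [ 720.5 -161.    30. ]
 [ 661.9 -246.3   30. ]
 [ 619.3 -221.3   30. ]]
```

```bash
cat >> h.py <<'E'
from scipy.spatial.transform import Rotation as Rn
np.set_printoptions(precision=2,suppress=True)
def cur():
    s=sensors.observe(); q=s['tcp_rot']; return s,np.array(s['tool_pos']),Rn.from_quat([q[1],q[2],q[3],q[0]])
def down(jaw): # jaw angle deg in world, tool z down
    a=np.radians(jaw); y=np.array([np.cos(a),np.sin(a),0]); z=np.array([0,0,-1.]); return Rn.from_matrix(np.c_[np.cross(y,z),y,z])
def plan(P,R,p0=None,R0=None,n=None,stepmm=36,stepdeg=6.5,show=True):
    s,p,r=cur()
    if p0 is not None:p=p0
    if R0 is not None:r=R0
    P=np.array(P,float); d=P-p; w=(r.inv()*R).as_rotvec(degrees=True)
    m=int(np.ceil(max(np.linalg.norm(d)/stepmm,np.linalg.norm(w)/stepdeg,1))) if n is None else n
    rows=[]
    for i in range(m):
        k=m-i; sh=r.inv().apply((P-p)/k); wv=(r.inv()*R).as_rotvec(degrees=True)/k
        row=[*np.round(wv,1),*np.round(sh,0 if np.linalg.norm(P-p)>60 else 1)]; rows.append([float(x) for x in row])
        p=p+r.apply(row[3:6]); r=r*Rn.from_rotvec(row[:3],degrees=True)
    if show:
        for x in rows: print(x)
        print('end err',P-p, (r.inv()*R).as_rotvec(degrees=True))
    return p,r
E
python3 - <<'E'
from h import *
A=load('scene0');B=load('side0')
print('bottle base',onz(A,[(244,211)],0),'drill base scene',onz(A,[(188,212),(221,215),(205,222)],0), 'drill top',onz(A,[(172,168),(218,172)],210), 'tape',onz(A,[(198,250)],12),'pot',onz(A,[(306,216)],0), 'closed',onz(A,[(257,228)],36))
p,r=cur()[1:]; q,_=plan(p+[0,0,70],r); print(); plan([670,-190,470],r,p0=p+[0,0,70])
E
```

```text
bottle base [[ 344.43 -264.22    0.  ]] drill base scene [[ 332.99 -487.83    0.  ]
 [ 363.9  -353.09    0.  ]
 [ 404.46 -409.77    0.  ]] drill top [[ 343.75 -505.73  210.  ]
 [ 387.81 -331.76  210.  ]] tape [[ 580.17 -406.44   12.  ]] pot [[397.71 -19.35   0.  ]] closed [[ 503.3  -202.13   36.  ]]
[0.0, 0.0, 0.0, 0.0, 0.0, -35.0]
[0.0, 0.0, 0.0, 0.0, 0.1, -35.0]
end err [-0.01  0.01 -0.  ] [0. 0. 0.]

[0.0, 0.0, 0.0, -32.0, 15.0, 0.0]
[0.0, 0.0, 0.0, -32.0, 15.0, 0.0]
[0.0, 0.0, 0.0, -32.0, 15.0, 0.0]
[0.0, 0.0, 0.0, -32.0, 15.0, 0.0]
[0.0, 0.0, 0.0, -32.0, 15.0, 0.0]
[0.0, 0.0, 0.0, -32.0, 15.0, 0.0]
[0.0, 0.0, 0.0, -32.0, 15.0, 0.0]
[0.0, 0.0, 0.0, -32.0, 15.0, 0.0]
[0.0, 0.0, 0.0, -32.0, 15.0, 0.0]
[0.0, 0.0, 0.0, -32.0, 15.0, 0.0]
[0.0, 0.0, 0.0, -32.0, 14.0, 0.0]
[0.0, 0.0, 0.0, -32.0, 15.0, 1.0]
[0.0, 0.0, 0.0, -32.0, 14.0, 0.0]
[0.0, 0.0, 0.0, -31.0, 15.0, 1.0]
[0.0, 0.0, 0.0, -32.0, 14.0, 0.0]
[0.0, 0.0, 0.0, -31.0, 15.0, 1.0]
[0.0, 0.0, 0.0, -32.0, 14.0, 0.0]
[0.0, 0.0, 0.0, -31.0, 15.0, 1.0]
[0.0, 0.0, 0.0, -31.9, 14.0, 0.3]
end err [ 0.04  0.03 -0.01] [0. 0. 0.]
```

arm_command --targets '[[[0,0,0,0,0,-35,1],[0,0,0,0,0,-35,1],[0,0,0,0,0,-10,1],[0,0,0,-32,15,0,1],[0,0,0,-32,15,0,1],[0,0,0,-32,15,0,1],[0,0,0,-32,15,0,1],[0,0,0,-32,15,0,1]]]'

```text
clock: 0.82
tool_pos: [287.0, -496.2, 482.6]
tcp_rot: [-0.002, -0.114, 0.994, 0.006]
contact_force: [1.0, -1.3, 0.6]
opening: 87.0
```

arm_command --targets '[[[0,0,0,-32,15,0,1],[0,0,0,-32,15,0,1],[0,0,0,-32,15,0,1],[0,0,0,-32,15,0,1],[0,0,0,-32,15,0,1],[0,0,0,-32,15,0,1],[0,0,0,-32,15,0,1],[0,0,0,-32,15,0,1]]]'

```text
clock: 1.48
tool_pos: [517.7, -310.1, 482.1]
tcp_rot: [-0.003, -0.113, 0.994, 0.007]
contact_force: [0.5, -0.9, -0.1]
opening: 87.0
```

Run:
```python
from h import *
s,p,r=cur(); print(p,r.as_matrix(),s['joint_positions'],s['clock'])
plan([640,-235,450],down(146))
```

```text
[ 517.71 -310.07  482.1 ] [[-0.97 -0.23 -0.01]
 [-0.23  0.97  0.01]
 [ 0.    0.01 -1.  ]] [-0.27  0.31  0.09 -0.01 -1.36 -1.07] 1.4833
[0.1, 0.0, -6.1, -19.0, 6.0, 5.0]
[0.1, 0.0, -6.1, -20.0, 4.0, 5.0]
[0.1, 0.0, -6.2, -20.0, 2.0, 4.0]
[0.1, 0.0, -6.1, -21.0, 0.0, 5.0]
[0.1, 0.0, -6.2, -21.0, -2.0, 4.0]
[0.2, 0.1, -6.1, -20.1, -4.1, 4.6]
[0.1, 0.1, -6.2, -19.5, -6.2, 4.6]
end err [-0.   -0.    0.03] [ 0.05 -0.05  0.03]
```

arm_command --targets '[[[0.1,0,-6.1,-19,6,5,1],[0.1,0,-6.1,-20,4,5,1],[0.1,0,-6.2,-20,2,4,1],[0.1,0,-6.1,-21,0,5,1],[0.1,0,-6.2,-21,-2,4,1],[0.2,0.1,-6.1,-20,-4,5,1],[0.1,0.1,-6.2,-19,-6,5,1],[0,0,0,0,0,0,1]]]'

```text
clock: 2.15
tool_pos: [648.8, -222.4, 442.7]
tcp_rot: [-0.002, -0.49, 0.872, 0.002]
contact_force: [0.6, 0.9, -0.5]
opening: 87.1
```

Run:
```python
from h import *
s,p,r=cur(); print(p,s['joint_positions'],s['clock'])
snap('wrist','wrist1.png')
```

```text
[ 648.81 -222.37  442.7 ] [-0.1   0.47  0.24 -0.   -1.35 -0.45] 2.15
```

View pics/wrist1.png

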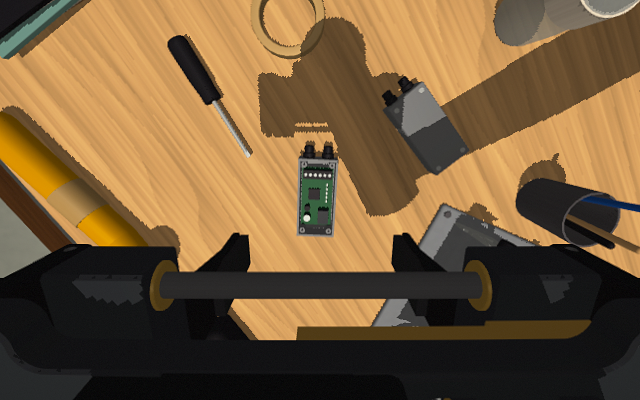

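The wrist picture shows the open housing with rim corners near (301,158), (338,158), (333,236) and (297,236), and the glands up at (318,150). I'll zoom in to fit its pose.

Run:
```python
import cv2
a=cv2.imread('pics/wrist1.png')
cv2.imwrite('pics/w1z.png',cv2.resize(a[135:245,275:360],None,fx=5,fy=5,interpolation=cv2.INTER_CUBIC))
```

```text
(no output)
```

View pics/w1z.png

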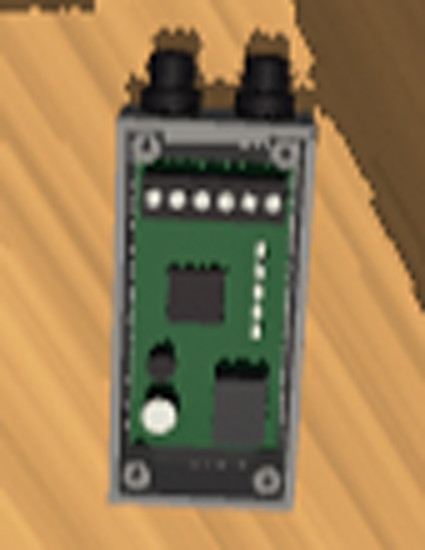

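```bash
cat > hfit.py <<'E'
from h import *
from scipy.optimize import least_squares
def hfit(c,uv): # order glandL, glandR(image), plainR, plainL ; returns x,y,yaw
    W=onz(c,uv,30); print(W); 
    L=np.array([[56,1],[56,-1],[-56,-1],[-56,1]],float)*[1,27]
    best=None
    for sg in (1,-1):
      l=L*[1,sg]
      f=lambda q:(np.c_[l[:,0]*np.cos(q[2])-l[:,1]*np.sin(q[2])+q[0],l[:,0]*np.sin(q[2])+l[:,1]*np.cos(q[2])+q[1]]-W[:,:2]).ravel()
      m=(W[0]+W[1]-W[2]-W[3])[:2]; s=least_squares(f,[*W.mean(0)[:2],np.arctan2(m[1],m[0])])
      if best is None or s.cost<best.cost:best=s
    print(best.x,np.degrees(best.x[2]),best.fun); return best.x
if __name__=='__main__':
    hfit(load('wrist1'),crop([(121,118),(316,125),(293,507),(110,500)],(275,135),5))
E
python3 hfit.py
```

```text
[[ 660.86 -253.6    30.  ]
 [ 617.12 -224.8    30.  ]
 [ 678.88 -132.26   30.  ]
 [ 723.05 -161.79   30.  ]]
[ 669.98 -193.11   -2.16] -123.8474576266617 [ 0.35 -1.06 -0.76  0.22 -0.13  0.69  0.55  0.15]
```

Run:
```python
from h import *
plan([500,160,500],down(215),n=12)
```

```text
[0.0, 0.0, -5.5, -21.0, 27.0, -5.0]
[0.0, 0.0, -5.5, -23.0, 25.0, -5.0]
[0.0, 0.0, -5.6, -26.0, 23.0, -5.0]
[0.0, 0.0, -5.5, -28.0, 20.0, -4.0]
[0.0, 0.0, -5.6, -29.0, 17.0, -5.0]
[0.0, 0.0, -5.5, -31.0, 15.0, -4.0]
[0.1, 0.0, -5.6, -32.0, 11.0, -5.0]
[0.0, 0.0, -5.5, -33.0, 8.0, -4.0]
[0.0, 0.1, -5.6, -34.0, 5.0, -5.0]
[0.1, 0.0, -5.5, -34.0, 2.0, -4.0]
[0.0, 0.1, -5.6, -35.0, -2.0, -5.0]
[0.1, 0.0, -5.5, -34.0, -4.4, -4.4]
end err [ 0.01 -0.05 -0.05] [ 0.    0.04 -0.03]
```

arm_command --targets '[[[0,0,-5.5,-21,27,-5,1],[0,0,-5.5,-23,25,-5,1],[0,0,-5.6,-26,23,-5,1],[0,0,-5.5,-28,20,-5,1],[0,0,-5.6,-29,17,-5,1],[0,0,-5.5,-31,15,-5,1],[0,0,-5.6,-32,11,-5,1],[0,0,-5.5,-33,8,-5,1]]]'

```text
clock: 2.87
tool_pos: [543.5, 30.8, 481.5]
tcp_rot: [0.005, 0.784, -0.621, -0.007]
contact_force: [0.6, 0.3, -0.6]
opening: 87.2
```

arm_command --targets '[[[0,0,-5.6,-34,5,-5,1],[0,0,-5.5,-34,2,-5,1],[0,0,-5.6,-35,-2,-5,1],[0,0,-5.5,-34,-4,-5,1],[0,0,0,0,0,0,1],[0,0,0,0,0,0,1]]]'

```text
clock: 3.37
tool_pos: [483.0, 163.2, 507.8]
tcp_rot: [0.0, 0.893, -0.451, -0.006]
contact_force: [0.6, -0.4, 0.6]
opening: 86.9
```

Run:
```python
from h import *
s,p,r=cur(); print(p,s['joint_positions'],s['clock'])
snap('wrist','wrist2.png')
a=cv2.imread('pics/wrist2.png')
```

```text
[483.02 163.19 507.8 ] [ 0.64  0.13 -0.08 -0.01 -1.37 -0.  ] 3.3667
```

View pics/wrist2.png

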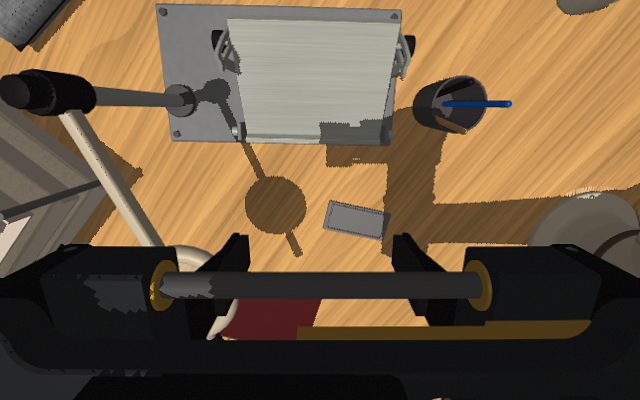

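The wrist picture shows the rest from above: plate upper edge near (228,18)–(400,22), ledge near (240,140)–(390,145), base corners at (157,4) and (172,140), and the post at (182,100). I'll zoom for the picks.

Run:
```python
import cv2
a=cv2.imread('pics/wrist2.png')
cv2.imwrite('pics/w2z.png',cv2.resize(a[0:155,150:425],None,fx=2.9,fy=3.8,interpolation=cv2.INTER_CUBIC))
```

```text
(no output)
```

View pics/w2z.png

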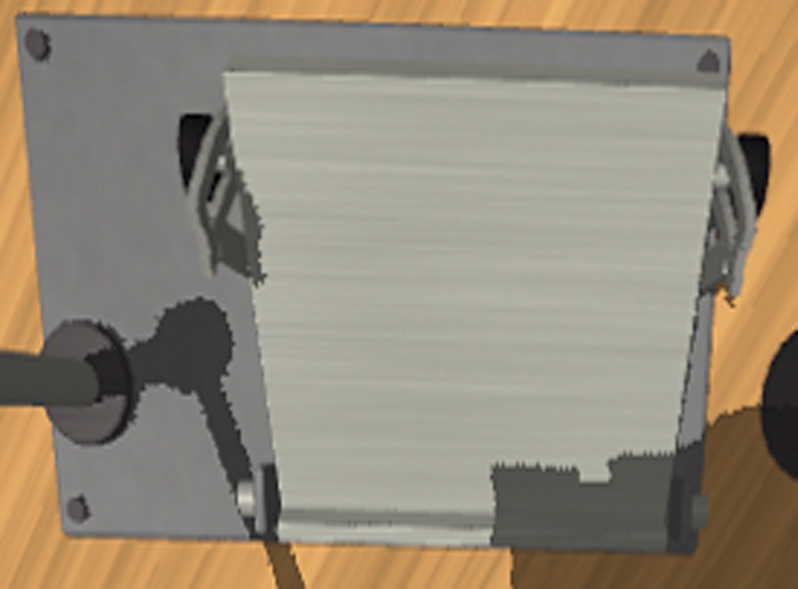

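```bash
cat > sfit.py <<'E'
from h import *
from scipy.optimize import least_squares
A=load('scene0');B=load('side0');C=load('wrist2')
sc=lambda p:crop(p,(280,160),4.2); si=lambda p:crop(p,(250,95),3.7)
wz=lambda p:(np.array(p,float)+.5)/[2.9,3.8]-.5+np.array([150,0])
def S(q,P): # stand frame -> world
    c,s=np.cos(q[2]),np.sin(q[2]); P=np.asarray(P,float).reshape(-1,3); return np.c_[P[:,0]*c-P[:,1]*s+q[0],P[:,0]*s+P[:,1]*c+q[1],P[:,2]]
def seat(q,P): # seat frame -> stand
    P=np.asarray(P,float).reshape(-1,3);c,s=np.cos(q[5]),np.sin(q[5]); return np.c_[q[3]+P[:,0]*c-P[:,2]*s,P[:,1],q[4]+P[:,0]*s+P[:,2]*c]
# q: x,y,yaw,sx,sz,tilt,U,ex,ey
def pts(q):
    U=q[6];ex,ey=q[7],q[8]
    b=lambda i,j:S(q,[ex+97.5*i,ey+177.5*j,10]); t=lambda i,j,k:S(q,seat(q,[i,j,k]))
    return dict(bFR=b(1,1),bF=b(1,-1),bR=b(-1,1),bB=b(-1,-1),tp=t(U,100,0),tm=t(U,-100,0),ip=t(0,100,0),im=t(0,-100,0),lp=t(-4,100,12),lm=t(-4,-100,12),pb=S(q,[-48,205,10]),pt=S(q,[-48,205,273]))
obs=[(C,wz,'bFR',(20,13)),(C,wz,'bF',(730,38)),(C,wz,'bR',(65,533)),(C,wz,'tp',(227,72)),(C,wz,'tm',(722,88)),(C,wz,'ip',(276,512)),
(A,sc,'bF',(48,316)),(A,sc,'bFR',(325,540)),(A,sc,'bR',(497,432)),(A,sc,'tm',(95,225)),(A,sc,'tp',(252,350)),(A,sc,'lp',(388,335)),(A,sc,'lm',(207,217)),(A,sc,'pt',(456,175)),
(B,si,'bFR',(484,358)),(B,si,'bR',(323,268)),(B,si,'tp',(380,350)),(B,si,'tm',(232,492)),(B,si,'lp',(257,322)),(B,si,'lm',(103,455)),(B,si,'pt',(371,97))]
pri=[(6,148,3),(4,40,8),(5,.43,.06)]
def res(q):
    P=pts(q); r=[]
    for c,f,n,p in obs: r+=list((proj(c,P[n])[0]-f(p))*(1.0))
    return np.array(r+[(q[i]-m)/s for i,m,s in pri])
if __name__=='__main__':
    s=least_squares(res,[568,61,-.967,-110,40,.43,148,0,50],loss='soft_l1'); q=s.x; print(q,np.degrees(q[2]),'tilt deg',np.degrees(q[5]))
    J=s.jac; print('sd',np.sqrt(np.diag(np.linalg.inv(J.T@J))))
    for (c,f,n,p),r in zip(obs,res(q)[:-3].reshape(-1,2)): print('ABC'[[A,B,C].index(c)] if 0 else {id(A):'A',id(B):'B',id(C):'C'}[id(c)],n,r)
    np.save('q.npy',q)
    print('seat world',S(q,seat(q,[0,0,0])),'housing centre',S(q,seat(q,[56,0,15])))
    P=pts(q)
    for c,nm in [(A,'scene0'),(B,'side0'),(C,'wrist2')]:
        im=cv2.resize(cv2.imread(f'pics/{nm}.png'),None,fx=4,fy=4,interpolation=cv2.INTER_CUBIC)
        pr=lambda P:[tuple(int(v) for v in np.round((x+.5)*4-.5)) for x in proj(c,P)]
        for loop in (['bFR','bF','bB','bR'],['tp','tm','im','ip'],['lp','lm'],['pb','pt']):
            l=[pr(P[k])[0] for k in loop]
            for a,b in zip(l,l[1:]+l[:1]): cv2.line(im,a,b,(0,0,255),1)
        box=dict(scene0=(285,165,155,135),side0=(255,100,140,160),wrist2=(150,0,200,150))[nm]
        x,y,w,h=box; cv2.imwrite(f'pics/ov_{nm}.png',im[y*4:(y+h)*4,x*4:(x+w)*4][:600,:800])
E
python3 sfit.py
```

```text
[569.27  60.35  -0.96 -90.87  33.7    0.45 150.63 -12.11  48.46] -55.005188855156014 tilt deg 25.7148002065104
sd [2.03 2.9  0.   4.21 2.98 0.02 2.97 3.51 1.52]
C bFR [-1.11 -0.65]
C bF [ 3.77 -0.16]
C bR [-0.41  1.62]
C tp [-0.57 -0.55]
C tm [-0.34  0.4 ]
C ip [ 1.19 -1.84]
A bF [-1.   -1.38]
A bFR [0.18 0.78]
A bR [ 0.93 -1.14]
A tm [0.79 0.2 ]
A tp [ 1.12 -1.23]
A lp [-1.04 -2.65]
A lm [ 4.58 -0.5 ]
A pt [1.27 0.25]
B bFR [0.28 0.53]
B bR [-0.74 -0.69]
B tp [-0.99  1.57]
B tm [0.01 1.8 ]
B lp [-2.51 -0.06]
B lm [ 0.45 -0.43]
B pt [0.44 0.39]
seat world [[517.16 134.8   33.7 ]] housing centre [[542.36  98.8   71.52]]
```

View pics/ov_scene0.png

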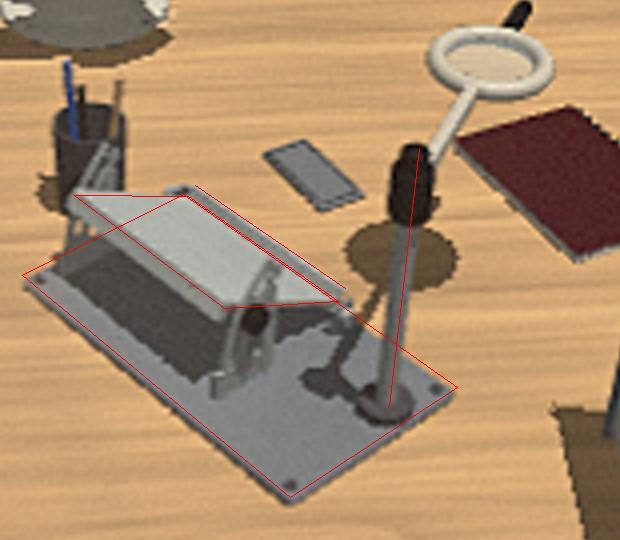

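View pics/ov_side0.png

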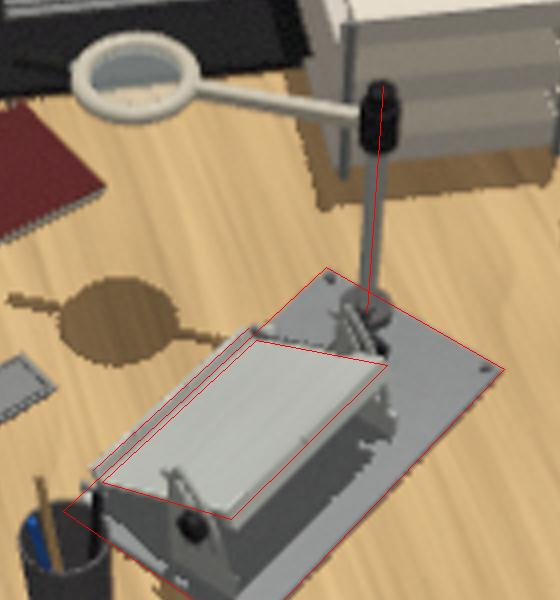

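View pics/ov_wrist2.png

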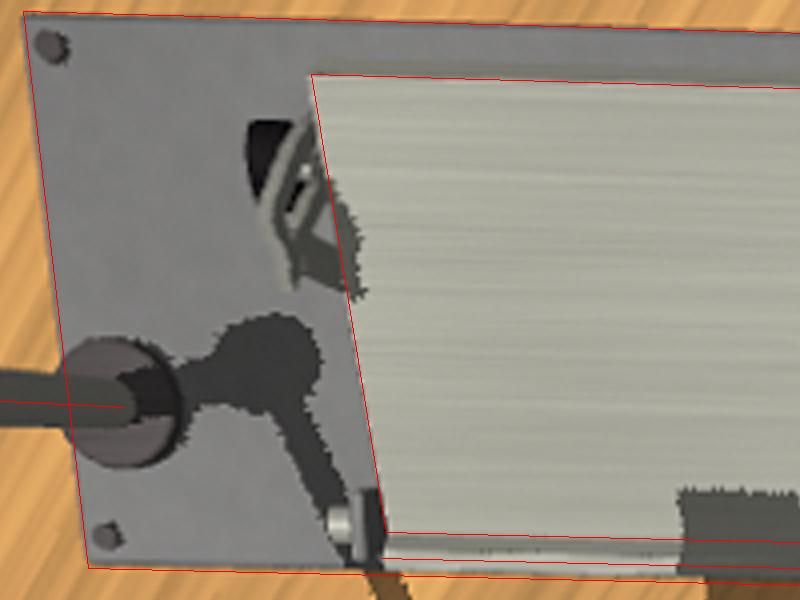

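Run:
```python
import cv2,numpy as np
a=cv2.imread('pics/scene0.png'); b=cv2.imread('pics/side0.png'); c=cv2.imread('pics/wrist2.png')
f=lambda i,x,y,w,h,s:cv2.resize(i[y:y+h,x:x+w],None,fx=s,fy=s,interpolation=cv2.INTER_CUBIC)
g=lambda i:np.clip(255*(i/255.)**.6,0,255).astype('uint8')
cv2.imwrite('pics/z1.png',cv2.vconcat([cv2.hconcat([f(a,315,205,30,25,12),f(a,355,225,30,25,12)]),cv2.hconcat([f(b,270,205,30,25,12),f(b,305,170,30,25,12)])])[:600,:800])
cv2.imwrite('pics/z2.png',cv2.hconcat([f(g(c),225,110,40,40,9.5),f(g(c),365,110,40,40,9.5)]))
```

```text
(no output)
```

View pics/z1.png

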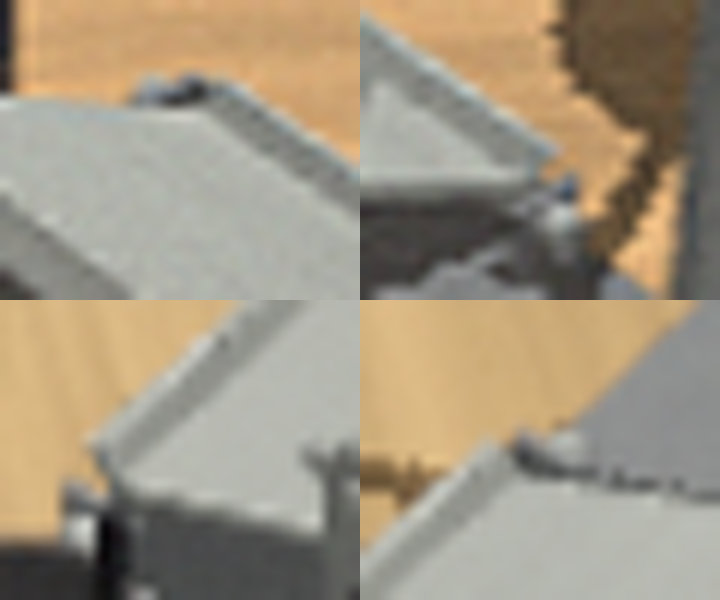

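View pics/z2.png

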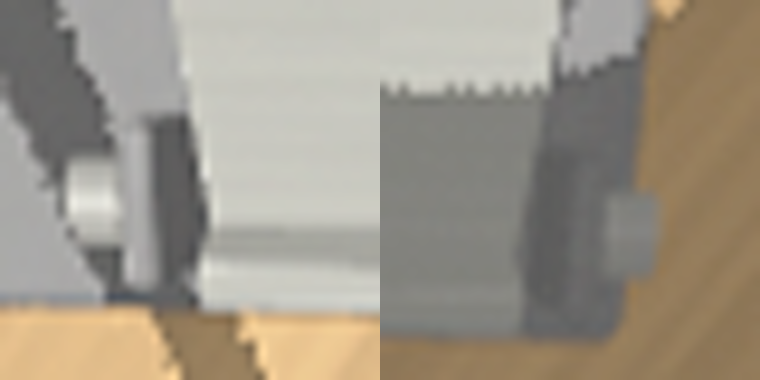

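```bash
cat > p.py <<'E'
s=open('sfit.py').read()
s=s.replace("lp=t(-4,100,12),lm=t(-4,-100,12),","lp=t(-8,100,12),lm=t(-8,-100,12),np_=t(0,100,12),nm=t(0,-100,12),")
import re
s=s.replace("(C,wz,'ip',(276,512)),","(C,z5,'ip',(210,228)),(C,z5,'lp',(200,305)),(C,z6,'lm',(143,333)),")
s=s.replace("(A,sc,'lp',(388,335)),(A,sc,'lm',(207,217)),","(A,z1,'im',(203,112)),(A,z1,'nm',(212,88)),(A,z1,'lm',(232,80)),(A,z2,'ip',(170,182)),(A,z2,'np_',(185,163)),(A,z2,'lp',(197,152)),")
s=s.replace("(B,si,'lp',(257,322)),(B,si,'lm',(103,455)),","(B,z3,'im',(120,190)),(B,z3,'lm',(92,140)),(B,z4,'ip',(170,175)),(B,z4,'lp',(130,140)),")
s=s.replace("def S(q","z1=lambda p:crop(p,(315,205),12)\nz2=lambda p:crop(p,(355,225),12)\nz3=lambda p:crop(p,(270,205),12)\nz4=lambda p:crop(p,(305,170),12)\nz5=lambda p:crop(p,(225,110),9.5)\nz6=lambda p:crop(p,(365,110),9.5)\ndef S(q",1)
open('sfit.py','w').write(s)
E
python3 p.py; python3 sfit.py
```

```text
[569.07  59.66  -0.96 -91.32  33.62   0.45 150.63 -12.47  49.08] -54.921789462603705 tilt deg 25.699395467292465
sd [1.94 2.7  0.   3.37 1.74 0.02 1.42 3.35 1.38]
C bFR [-1.22 -0.45]
C bF [ 3.66 -0.38]
C bR [-0.33  1.77]
C tp [-0.11 -0.4 ]
C tm [0.07 0.28]
C ip [-0.15 -0.92]
C lp [ 0.16 -0.2 ]
C lm [-0.83  0.03]
A bF [-1.03 -1.32]
A bFR [0.28 0.78]
A bR [ 0.95 -1.18]
A tm [0.66 0.18]
A tp [ 1.05 -1.29]
A im [ 0.09 -0.34]
A nm [ 0.42 -1.15]
A lm [ 0.16 -0.46]
A ip [ 0.19 -0.05]
A np_ [ 0.2  -1.45]
A lp [ 0.57 -0.62]
A pt [1.08 0.17]
B bFR [0.25 0.46]
B bR [-0.81 -0.71]
B tp [-1.11  1.67]
B tm [-0.05  1.95]
B im [0.46 0.04]
B lm [-0.19  0.92]
B ip [-0.3   0.55]
B lp [0.24 0.36]
B pt [0.36 0.52]
seat world [[516.59 134.39  33.62]] housing centre [[541.85  98.42  71.42]]
```

Run:
```python
import cv2,numpy as np
a=cv2.imread('pics/scene0.png'); b=cv2.imread('pics/side0.png'); c=cv2.imread('pics/wrist2.png')
f=lambda i,x,y,w,h,s:cv2.resize(i[y:y+h,x:x+w],None,fx=s,fy=s,interpolation=cv2.INTER_CUBIC)
cv2.imwrite('pics/z3.png',cv2.vconcat([cv2.hconcat([f(a,290,200,30,25,12),f(a,325,230,30,25,12)]),cv2.hconcat([f(b,300,215,30,25,12),f(b,335,175,30,25,12)])])[:600,:800])
```

```text
(no output)
```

View pics/z3.png

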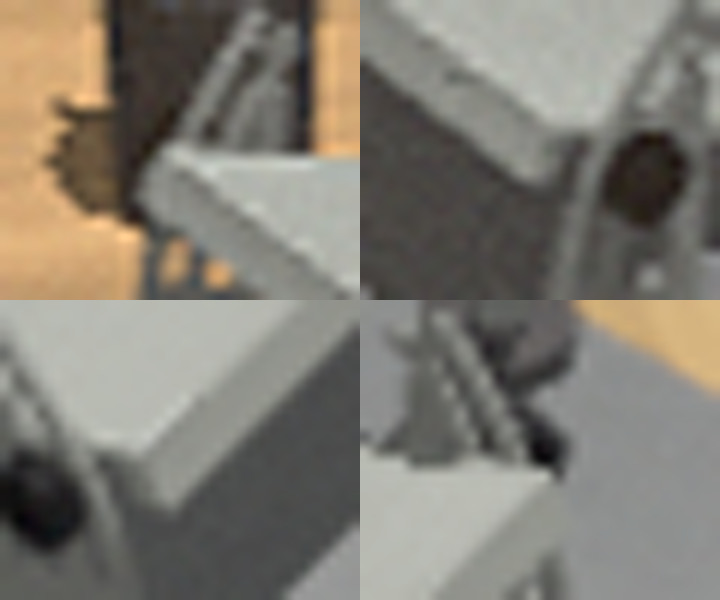

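```bash
cat > p2.py <<'E'
s=open('sfit.py').read()
for o,n in [("(A,sc,'tm',(95,225))","(A,y1,'tm',(168,150))"),("(A,sc,'tp',(252,350))","(A,y2,'tp',(195,133))"),("(B,si,'tp',(380,350))","(B,y4,'tp',(193,178))"),("(B,si,'tm',(232,492))","(B,y3,'tm',(143,152))")]:
    assert o in s; s=s.replace(o,n)
s=s.replace("def S(q","y1=lambda p:crop(p,(290,200),12)\ny2=lambda p:crop(p,(325,230),12)\ny3=lambda p:crop(p,(300,215),12)\ny4=lambda p:crop(p,(335,175),12)\ndef S(q",1)
open('sfit.py','w').write(s)
E
python3 p2.py; python3 sfit.py
```

```text
[568.94  59.6   -0.96 -91.15  33.94   0.47 150.67 -12.47  49.21] -54.9377672713034 tilt deg 27.107443269017683
sd [1.95 2.69 0.   3.35 1.76 0.02 1.49 3.33 1.41]
C bFR [-1.19 -0.49]
C bF [ 3.68 -0.33]
C bR [-0.34  1.75]
C tp [-0.83  0.07]
C tm [0.89 0.84]
C ip [-0.12 -1.02]
C lp [ 0.24 -0.19]
C lm [-0.76  0.07]
A bF [-1.02 -1.33]
A bFR [0.26 0.78]
A bR [ 0.95 -1.17]
A tm [-0.36  0.32]
A tp [ 0.2  -0.04]
A im [ 0.05 -0.41]
A nm [ 0.43 -1.22]
A lm [ 0.15 -0.49]
A ip [ 0.13 -0.12]
A np_ [ 0.2  -1.52]
A lp [ 0.55 -0.64]
A pt [1.04 0.15]
B bFR [0.25 0.47]
B bR [-0.8 -0.7]
B tp [0.28 0.6 ]
B tm [0.41 1.42]
B im [0.46 0.02]
B lm [-0.23  0.93]
B ip [-0.28  0.53]
B lp [0.22 0.38]
B pt [0.35 0.54]
seat world [[516.58 134.2   33.94]] housing centre [[541.29  99.    72.81]]
```

Run:
```python
from h import *
plan([670,-193,330],down(146.15),n=14)
```

```text
[0.0, 0.0, 5.0, 29.0, 4.0, 12.0]
[0.0, 0.0, 5.0, 29.0, 2.0, 12.0]
[0.1, 0.0, 5.0, 29.0, -1.0, 13.0]
[0.1, 0.0, 5.0, 29.0, -3.0, 12.0]
[0.0, 0.0, 5.0, 28.0, -6.0, 13.0]
[0.1, 0.0, 5.0, 28.0, -8.0, 12.0]
[0.1, 0.0, 5.0, 27.0, -10.0, 13.0]
[0.0, 0.0, 5.0, 26.0, -13.0, 12.0]
[0.1, 0.1, 5.0, 24.0, -15.0, 13.0]
[0.0, 0.0, 5.0, 23.0, -17.0, 13.0]
[0.1, 0.1, 5.1, 21.0, -19.0, 12.0]
[0.0, 0.0, 5.0, 20.0, -21.0, 13.0]
[0.1, 0.1, 5.1, 18.0, -22.0, 13.0]
[0.0, 0.0, 5.0, 15.8, -23.5, 12.1]
end err [-0.03  0.    0.01] [0.03 0.02 0.02]
```

arm_command --targets '[[[0,0,5,29,4,6,1],[0,0,5,29,2,6,1],[0,0,5,29,-1,10,1],[0,0,5,29,-3,12,1],[0,0,5,28,-6,13,1],[0,0,5,28,-8,13,1],[0,0,5,27,-10,13,1],[0,0,5,26,-13,13,1]]]'

```text
clock: 4.08
tool_pos: [589.1, -60.9, 420.1]
tcp_rot: [0.002, -0.667, 0.745, 0.004]
contact_force: [0.2, 0.6, 0.3]
opening: 87.1
```

arm_command --targets '[[[0,0,5,24,-15,15,1],[0,0,5,23,-17,15,1],[0,0,5,21,-19,15,1],[0,0,5,20,-21,15,1],[0,0,5,14,-18,13,1],[0,0,5,9,-13,12,1],[0,0,0,0,0,0,1],[0,0,0,0,0,0,1]]]'

```text
clock: 4.75
tool_pos: [648.6, -230.2, 320.6]
tcp_rot: [-0.006, -0.42, 0.907, 0.007]
contact_force: [0.3, -0.3, -0.8]
opening: 86.9
```

Run:
```python
from h import *
s,p,r=cur();print(p,s['joint_positions'],s['clock'])
snap('wrist','wrist3.png')
plan([670,-193,250],down(146.15),n=4)
```

```text
[ 648.6  -230.16  320.57] [-0.11  0.56  0.08 -0.01 -1.11 -0.59] 4.75
[0.3, -0.1, -1.6, -11.0, 2.0, 18.0]
[0.3, -0.0, -1.6, -11.0, 1.0, 17.0]
[0.2, -0.1, -1.6, -10.3, 1.0, 17.6]
[0.3, -0.0, -1.7, -10.3, 0.8, 17.6]
end err [-0.03 -0.02 -0.02] [-0.03 -0.02  0.04]
```

View pics/wrist3.png

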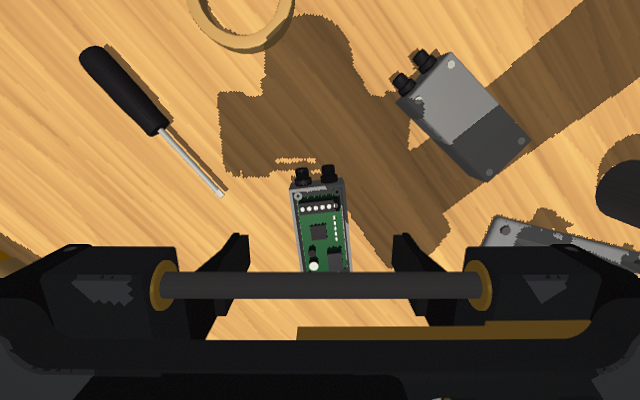

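The wrist view shows the housing in line with the jaws and still offset, with its gland end at (318,185). I'll correct and descend.

arm_command --targets '[[[0.3,0,-1.6,-11,2,18,1],[0.3,0,-1.6,-11,1,17,1],[0.2,0,-1.6,-10,1,17,1],[0.2,0,-1,-6,0,12,1],[0,0,0,0,0,0,1],[0,0,0,0,0,0,1]]]'

```text
clock: 5.3
tool_pos: [667.3, -196.0, 262.2]
tcp_rot: [0.002, -0.469, 0.883, -0.004]
contact_force: [0.9, 0.4, 0.2]
opening: 87.2
```

Run:
```python
from h import *
s,p,r=cur();print(p,s['joint_positions'],s['clock'])
snap('wrist','wrist4.png')
plan([670,-193,210],down(146.15),n=3)
```

```text
[ 667.33 -196.03  262.2 ] [-0.05  0.61  0.02  0.01 -0.97 -0.54] 5.3
[-0.2, 0.0, -0.1, -1.3, -0.0, 17.4]
[-0.2, 0.0, -0.0, -1.4, -0.1, 17.5]
[-0.1, 0.0, -0.1, -1.3, -0.1, 17.4]
end err [ 0.04  0.   -0.05] [-0.03  0.03  0.  ]
```

View pics/wrist4.png

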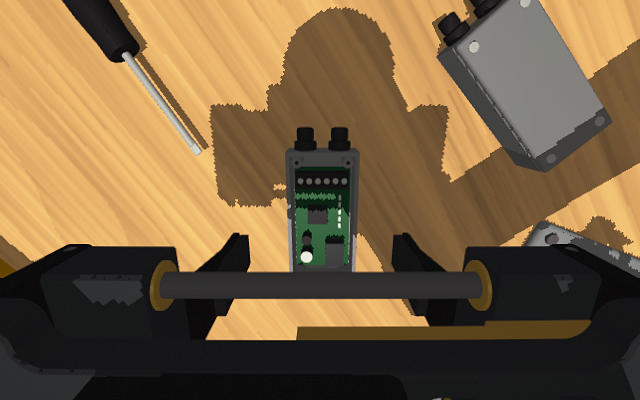

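The housing is centred between the fingers (midline about 322, finger midline about 320) and square to them. I'll descend.

arm_command --targets '[[[-0.2,0,0,-1,0,18,1],[-0.2,0,0,-1,0,18,1],[0,0,0,-1,0,16,1],[0,0,0,-1,0,8,1],[0,0,0,0,0,0,1],[0,0,0,0,0,0,1]]]'

```text
clock: 5.85
tool_pos: [671.5, -193.9, 212.2]
tcp_rot: [0.008, -0.469, 0.883, -0.006]
contact_force: [-0.4, -0.1, 0.2]
opening: 87.0
```

Run:
```python
from h import *
s,p,r=cur();print(p,s['contact_force'],s['clock'])
plan([670,-193,188],down(146.15),n=1)
```

```text
[ 671.52 -193.92  212.22] [-0.35 -0.06  0.18] 5.85
[-1.0, 0.4, -0.2, 0.3, 2.2, 24.2]
end err [0.02 0.03 0.02] [-0.01  0.04  0.02]
```

arm_command --targets '[[[-0.4,0.2,0,0,0.7,9,1],[-0.4,0.2,0,0,0.7,8,1],[0,0,0,0,0.5,5,1],[0,0,0,0,0,0,1],[0,0,0,0,0,0,1]]]'

```text
clock: 6.27
tool_pos: [671.0, -193.4, 192.4]
tcp_rot: [0.003, -0.469, 0.883, -0.003]
contact_force: [-0.5, -0.3, 0.5]
opening: 86.8
```

Run:
```python
from h import *
s,p,r=cur();print(p,s['contact_force'],s['clock'])
plan([670,-193,187],down(146.15),n=1)
```

```text
[ 671.   -193.43  192.45] [-0.45 -0.34  0.52] 6.2667
[-0.5, 0.2, -0.2, 0.2, 1.1, 5.4]
end err [-0.02 -0.01 -0.04] [ 0.03 -0.04  0.01]
```

arm_command --targets '[[[-0.3,0.2,0,0,0.8,4,1],[-0.2,0,0,0,0.3,1,1],[0,0,0,0,0,0,0.4],[0,0,0,0,0,0,0.4],[0,0,0,0,0,0,0.4],[0,0,0,0,0,0,0.4],[0,0,0,0,0,0,0.4],[0,0,0,0,0,0,0.4]]]' --force 25

```text
clock: 6.93
tool_pos: [670.4, -192.8, 187.7]
tcp_rot: [-0.0, -0.469, 0.883, -0.0]
contact_force: [-0.2, -0.0, 0.7]
opening: 55.4
```

Run:
```python
from h import *
s,p,r=cur();print(p,r.as_matrix(),s['contact_force'],s['clock'],s['opening'])
```

```text
[ 670.38 -192.75  187.68] [[-0.56 -0.83 -0.  ]
 [-0.83  0.56 -0.  ]
 [ 0.    0.   -1.  ]] [-0.2  -0.02  0.65] 6.9333 55.40248152539466
```

```bash
cat >> h.py <<'E'
Q=[568.94,59.6,np.radians(-54.94),-91.15,33.94,np.radians(27.1)]
import os
if os.path.exists('Q.npy'): Q=list(np.load('Q.npy'))
def seatR():
    c,s=np.cos(Q[2]),np.sin(Q[2]); Z=np.array([[c,-s,0],[s,c,0],[0,0,1]]); c,s=np.cos(Q[5]),np.sin(Q[5])
    return Z@np.array([[c,0,-s],[0,1,0],[s,0,c]])
def seat0():
    c,s=np.cos(Q[2]),np.sin(Q[2]); return np.array([Q[0]+c*Q[3],Q[1]+s*Q[3],Q[4]])
OFF=np.array([0.5,0,172.7])  # housing centre in tool frame
def toolT(hx,hy,hz): # housing centre wanted in seat frame -> TCP pose
    R=seatR(); tR=np.c_[R[:,0],-R[:,1],-R[:,2]]; return seat0()+R@[hx,hy,hz]-tR@OFF, Rn.from_matrix(tR)
def inseat():
    s,p,r=cur(); R=seatR(); h=p+r.apply(OFF); tR=r.as_matrix(); f=np.array(s['contact_force'])
    _,T=toolT(0,0,0); return R.T@(h-seat0()),(r.inv()*T).as_rotvec(degrees=True),R.T@f
E
python3 - <<'E'
from h import *
print(inseat(),seatR()[:,2]); 
s,p,r=cur(); p1=p+[0,0,190]; 
P,T=toolT(66,0,130);print(P)
plan(P+[0,0,40],T,p0=p1,R0=r,n=14)
E
```

```text
(array([ 308.42,  -62.49, -179.12]), array([ 16.35,  23.69, -67.72]), array([ 0.21, -0.18,  0.62])) [-0.26  0.37  0.89]
[470.86 199.35 333.25]
[1.2, 1.7, -4.8, -15.0, 27.0, 0.0]
[1.2, 1.7, -4.8, -18.0, 26.0, -1.0]
[1.2, 1.7, -4.8, -20.0, 25.0, -2.0]
[1.2, 1.7, -4.8, -21.0, 23.0, -3.0]
[1.2, 1.7, -4.9, -23.0, 21.0, -4.0]
[1.2, 1.7, -4.8, -25.0, 19.0, -5.0]
[1.2, 1.7, -4.9, -26.0, 16.0, -6.0]
[1.1, 1.7, -4.8, -27.0, 14.0, -7.0]
[1.2, 1.7, -4.9, -28.0, 12.0, -8.0]
[1.2, 1.7, -4.8, -29.0, 9.0, -10.0]
[1.1, 1.6, -4.9, -29.0, 6.0, -11.0]
[1.2, 1.7, -4.8, -29.0, 4.0, -11.0]
[1.1, 1.6, -4.9, -29.0, 1.0, -12.0]
[1.2, 1.7, -4.8, -27.8, -2.4, -13.3]
end err [ 0.02 -0.02  0.01] [-0.02 -0.03 -0.03]
```

arm_command --targets '[[[0,0,0,0,0,0,0.4],[0,0,0,0,0,0,0.4],[0,0,0,0,0,-5,0.4],[0,0,0,0,0,-8,0.4],[0,0,0,0,0,-8,0.4],[0,0,0,0,0,0,0.4],[0,0,0,0,0,0,0.4]]]'

```text
clock: 7.52
tool_pos: [669.7, -192.7, 209.6]
tcp_rot: [-0.001, -0.469, 0.883, 0.001]
contact_force: [0.1, 0.4, -2.2]
opening: 53.7
```

Run:
```python
from h import *
s,p,r=cur(); p1=p+[0,0,190]; 
P,T=toolT(66,0,17);print(P)
plan(P+[0,0,120],T,p0=p1,R0=r,n=15)
```

```text
[500.43 157.22 232.65]
[1.1, 1.6, -4.5, -13.0, 22.0, 3.0]
[1.1, 1.6, -4.5, -15.0, 21.0, 2.0]
[1.1, 1.6, -4.5, -16.0, 20.0, 2.0]
[1.1, 1.6, -4.5, -18.0, 19.0, 1.0]
[1.1, 1.6, -4.5, -20.0, 17.0, -0.0]
[1.1, 1.6, -4.5, -21.0, 16.0, -1.0]
[1.1, 1.6, -4.5, -22.0, 14.0, -2.0]
[1.1, 1.6, -4.5, -23.0, 12.0, -3.0]
[1.1, 1.6, -4.5, -24.0, 11.0, -4.0]
[1.1, 1.6, -4.5, -24.0, 8.0, -5.0]
[1.1, 1.6, -4.5, -25.0, 7.0, -5.0]
[1.1, 1.5, -4.5, -25.0, 4.0, -6.0]
[1.1, 1.6, -4.6, -25.0, 2.0, -7.0]
[1.2, 1.5, -4.5, -24.9, 0.6, -7.7]
[1.1, 1.6, -4.6, -24.6, -1.6, -8.3]
end err [-0.02  0.04  0.03] [ 0.05 -0.    0.03]
```

arm_command --targets '[[[0,0,0,0,0,-20,0.4],[0,0,0,0,0,-30,0.4],[0,0,0,0,0,-35,0.4],[0,0,0,0,0,-35,0.4],[0,0,0,0,0,-25,0.4],[0,0,0,0,0,-10,0.4]]]'

```text
clock: 8.02
tool_pos: [669.0, -192.8, 364.7]
tcp_rot: [-0.007, -0.468, 0.884, 0.005]
contact_force: [0.6, 0.3, -0.3]
opening: 53.7
```

arm_command --targets '[[[1.1,1.6,-4.5,-13,22,0,0.4],[1.1,1.6,-4.5,-15,21,0,0.4],[1.1,1.6,-4.5,-16,20,0,0.4],[1.1,1.6,-4.5,-18,19,0,0.4],[1.1,1.6,-4.5,-20,17,0,0.4],[1.1,1.6,-4.5,-21,16,-1,0.4],[1.1,1.6,-4.5,-18,12,-2,0.4],[0.5,0.8,-2,-10,6,-1,0.4]]]'

```text
clock: 8.68
tool_pos: [581.7, -20.9, 348.0]
tcp_rot: [0.063, 0.706, -0.697, 0.109]
contact_force: [-0.4, 0.4, -2.4]
opening: 54.0
```

Run:
```python
from h import *
s,p,r=cur(); print(p,inseat(),s['joint_positions'],s['opening'])
P,T=toolT(66,0,17);print(P)
plan(P+[0,0,120],T,n=7)
```

```text
[581.67 -20.9  348.03] (array([249.76, -50.76,  37.31]), array([  8.65,  11.63, -32.93]), array([-1.65, -0.11, -1.88])) [ 0.28  0.35 -0.33  0.32 -0.93 -0.46] 54.017003066245685
[500.43 157.22 232.65]
[1.2, 1.7, -4.7, -25.0, 11.0, -8.0]
[1.2, 1.7, -4.7, -25.0, 9.0, -8.0]
[1.3, 1.7, -4.7, -25.0, 6.0, -9.0]
[1.2, 1.6, -4.7, -26.0, 4.0, -10.0]
[1.3, 1.7, -4.7, -26.0, 2.0, -11.0]
[1.2, 1.6, -4.7, -25.2, -0.3, -12.2]
[1.3, 1.6, -4.7, -24.7, -2.7, -12.9]
end err [-0.01 -0.05 -0.02] [-0.02  0.05 -0.01]
```

arm_command --targets '[[[1.2,1.7,-4.7,-25,11,-10,0.4],[1.2,1.7,-4.7,-25,9,-10,0.4],[1.2,1.7,-4.7,-25,6,-10,0.4],[1.2,1.7,-4.7,-24,4,-11,0.4],[1.2,1.7,-4.7,-18,2,-8,0.4],[0.6,0.9,-2.5,-10,0,-5,0.4],[0,0,0,0,0,0,0.4],[0,0,0,0,0,0,0.4]]]'

```text
clock: 9.35
tool_pos: [513.0, 115.3, 349.8]
tcp_rot: [0.107, 0.844, -0.492, 0.187]
contact_force: [0.5, 0.3, -2.2]
opening: 53.9
```

Run:
```python
from h import *
s,p,r=cur(); print(p,inseat(),s['joint_positions'],s['opening'])
P,T=toolT(66,0,17);print(P)
plan(P+[0,0,100],T,n=4)
snap('scene','scene5.png');snap('side','side5.png')
```

```text
[512.99 115.3  349.81] (array([149.34, -20.19, 102.62]), array([ 2.2 ,  2.23, -4.99]), array([-0.95,  0.59, -1.95])) [ 0.58  0.25 -0.56  0.58 -0.88 -0.47] 53.89613732730061
[500.43 157.22 232.65]
[0.6, 0.6, -1.2, -11.5, -2.4, -0.6]
[0.5, 0.5, -1.3, -11.4, -2.7, -0.7]
[0.6, 0.6, -1.2, -11.4, -2.9, -0.7]
[0.5, 0.5, -1.3, -11.2, -3.2, -0.8]
end err [0.01 0.07 0.03] [0.01 0.02 0.01]
```

View pics/scene5.png

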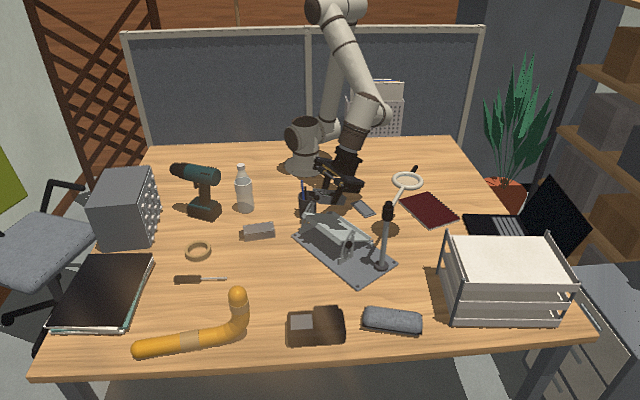

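View pics/side5.png

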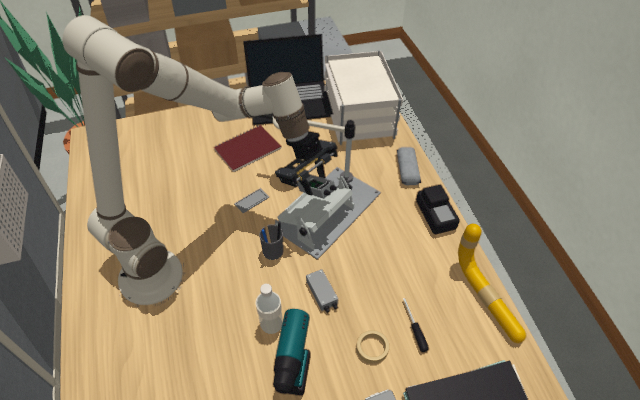

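The scene and side views show the housing held above the rest, glands up the slope, with the post and lens clear beside the wrist. I'll continue.

arm_command --targets '[[[0.6,0.6,-1.3,-12,-2,-1,0.4],[0.5,0.5,-1.3,-12,-3,-1,0.4],[0.5,0.5,-1.2,-10,-3,0,0.4],[0.3,0.3,-0.6,-6,-2,0,0.4],[0,0,0,0,0,0,0.4],[0,0,0,0,0,0,0.4]]]'

```text
clock: 9.95
tool_pos: [503.4, 153.0, 332.0]
tcp_rot: [0.109, 0.86, -0.453, 0.206]
contact_force: [-0.2, 0.2, -1.4]
opening: 53.6
```

Run:
```python
from h import *
s,p,r=cur(); print(p,inseat(),s['joint_positions'],s['opening'])
P,T=toolT(66,0,17);print(P)
plan(P+[0,0,40],T,n=5)
```

```text
[503.37 153.04 331.95] (array([115.12,  -0.96, 103.07]), array([ 0.32,  0.22, -0.56]), array([-0.86, -0.01, -1.1 ])) [ 0.65  0.27 -0.61  0.65 -0.84 -0.53] 53.605033873978385
[500.43 157.22 232.65]
[0.1, 0.0, -0.1, -6.3, 0.0, 10.1]
[0.1, 0.1, -0.1, -6.3, 0.0, 10.1]
[0.0, 0.0, -0.1, -6.3, 0.0, 10.1]
[0.1, 0.1, -0.1, -6.3, 0.0, 10.1]
[0.0, 0.0, -0.2, -6.2, 0.1, 10.1]
end err [ 0.02  0.03 -0.05] [0.02 0.02 0.04]
```

arm_command --targets '[[[0.1,0,-0.2,-6,0,10,0.4],[0.1,0.1,-0.2,-6,0,10,0.4],[0.1,0.1,-0.1,-6,0,10,0.4],[0,0,0,-5,0,8,0.4],[0,0,0,-3,0,5,0.4],[0,0,0,0,0,0,0.4],[0,0,0,0,0,0,0.4]]]'

```text
clock: 10.53
tool_pos: [502.4, 156.6, 281.1]
tcp_rot: [0.106, 0.862, -0.449, 0.209]
contact_force: [1.4, 0.3, -2.2]
opening: 54.0
```

Run:
```python
from h import *
s,p,r=cur(); print(p,inseat(),s['clock'])
snap('scene','scene6.png');snap('side','side6.png');snap('wrist','wrist6.png')
a=cv2.imread('pics/scene6.png');b=cv2.imread('pics/side6.png')
cv2.imwrite('pics/c6.png',cv2.hconcat([cv2.resize(a[165:285,280:400],None,fx=3.3,fy=3.3,interpolation=cv2.INTER_CUBIC),cv2.resize(b[135:255,260:380],None,fx=3.3,fy=3.3,interpolation=cv2.INTER_CUBIC)]))
```

```text
[502.42 156.62 281.14] (array([89.53,  1.78, 59.42]), array([-0.16,  0.  , -0.18]), array([-0.51,  1.27, -2.26])) 10.5333
```

View pics/c6.png

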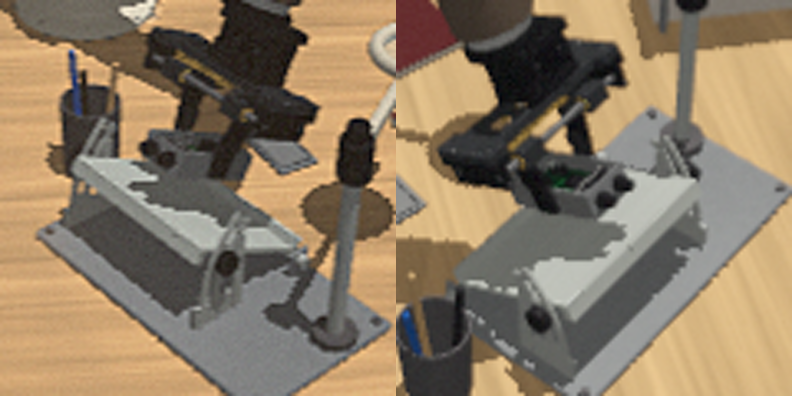

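View pics/wrist6.png

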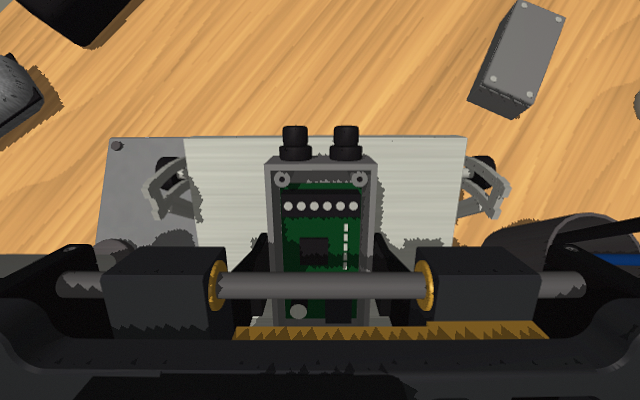

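The wrist view shows the plate's upper edge at (185,137)–(466,135), parallel to the housing's gland end at (275,158)–(365,158) and centred to within about 3 mm. I'll lower it.

arm_command --targets '[[[0,0,0,-5,1,8,0.4],[0,0,0,-6,1,9,0.4],[0,0,0,-5,1,7,0.4],[0,0,0,-3,0,4,0.4],[0,0,0,0,0,0,0.4],[0,0,0,0,0,0,0.4]]]'

```text
clock: 11.18
tool_pos: [499.3, 160.1, 251.3]
tcp_rot: [0.101, 0.862, -0.45, 0.211]
contact_force: [-0.6, 0.4, -2.1]
opening: 54.0
```

Run:
```python
from h import *
s,p,r=cur(); print(p,inseat(),s['clock'])
```

```text
[499.33 160.15 251.26] (array([71.83,  3.16, 34.96]), array([-0.79, -0.01, -0.43]), array([-1.5 , -0.28, -1.55])) 11.1833
```

arm_command --targets '[[[-0.5,0,-0.4,0,3,5,0.4],[-0.3,0,0,0,2,4,0.4],[0,0,0,0,0,2,0.4],[0,0,0,0,0,0,0.4],[0,0,0,0,0,0,0.4]]]'

```text
clock: 11.6
tool_pos: [498.8, 152.9, 242.3]
tcp_rot: [0.107, 0.862, -0.449, 0.209]
contact_force: [-0.3, 0.6, -1.6]
opening: 53.7
```

Run:
```python
from h import *
s,p,r=cur(); print(p,inseat(),s['clock'])
snap('scene','scene7.png');snap('side','side7.png')
a=cv2.imread('pics/scene7.png');b=cv2.imread('pics/side7.png')
cv2.imwrite('pics/c7.png',cv2.hconcat([cv2.resize(a[185:265,295:375],None,fx=5,fy=5,interpolation=cv2.INTER_CUBIC),cv2.resize(b[165:245,275:355],None,fx=5,fy=5,interpolation=cv2.INTER_CUBIC)]))
```

```text
[498.82 152.91 242.31] (array([72.8 , -3.49, 24.41]), array([-0.1 , -0.03, -0.08]), array([-1.32,  0.09, -1.12])) 11.6
```

View pics/c7.png

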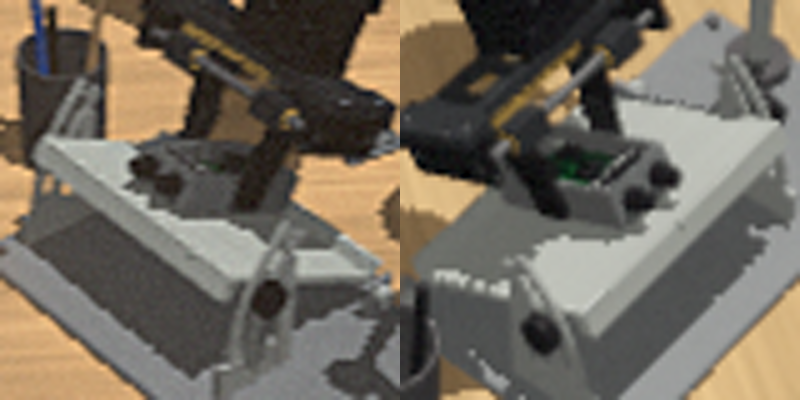

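The views show the housing just above the plate, glands up the slope and near the middle. I'll creep down.

arm_command --targets '[[[0,0,0,-3,0,2,0.4],[0,0,0,-3,-1,2,0.4],[0,0,0,-2,0,1,0.4],[0,0,0,0,0,0,0.4],[0,0,0,0,0,0,0.4]]]'

```text
clock: 12.12
tool_pos: [496.8, 158.5, 233.6]
tcp_rot: [0.107, 0.862, -0.449, 0.209]
contact_force: [0.7, -0.2, -1.5]
opening: 54.0
```

Run:
```python
from h import *
s,p,r=cur(); print(p,inseat(),s['torque'],s['clock'])
```

```text
[496.8  158.48 233.63] (array([63.74, -1.73, 19.29]), array([-0.17, -0.02, -0.06]), array([-0.21,  0.47, -1.54])) [ 0.96  0.85 -0.07] 12.1167
```

arm_command --targets '[[[0,0,0,0,0,1,0.4],[0,0,0,0,0,1,0.4],[0,0,0,0,0,0.6,0.4],[0,0,0,0,0,0,0.4],[0,0,0,0,0,0,0.4]]]'

```text
clock: 12.53
tool_pos: [497.3, 158.2, 232.2]
tcp_rot: [0.106, 0.862, -0.448, 0.21]
contact_force: [-0.7, 0.6, -0.5]
opening: 53.8
```

Run:
```python
from h import *
s,p,r=cur(); print(p,inseat(),s['torque'],s['clock'])
```

```text
[497.29 158.2  232.23] (array([63.79, -1.14, 17.82]), array([-0.29, -0.1 , -0.06]), array([-1.01, -0.2 , -0.02])) [ 0.96  0.93 -0.08] 12.5333
```

arm_command --targets '[[[0,0,0,0,0,1,0.4],[0,0,0,0,0,1,0.4],[0,0,0,0,0,0.5,0.4],[0,0,0,0,0,0,0.4],[0,0,0,0,0,0,0.4]]]'

```text
clock: 12.95
tool_pos: [496.9, 158.1, 232.1]
tcp_rot: [0.105, 0.863, -0.448, 0.211]
contact_force: [-0.1, 0.3, -1.5]
opening: 53.9
```

Run:
```python
from h import *
s,p,r=cur(); print(p,inseat(),s['torque'],s['clock'])
```

```text
[496.91 158.06 232.07] (array([63.93, -0.94, 17.73]), array([-0.48, -0.2 , -0.03]), array([-0.97,  0.12, -1.21])) [ 1.03  0.89 -0.02] 12.95
```

arm_command --targets '[[[0,0,0,0,0,1.5,0.4],[0,0,0,0,0,1.5,0.4],[0,0,0,0,0,1.5,0.4],[0,0,0,0,0,0.5,0.4]]]'

```text
clock: 13.28
tool_pos: [496.1, 158.0, 231.6]
tcp_rot: [0.104, 0.863, -0.446, 0.214]
contact_force: [0.9, -0.3, -1.2]
opening: 54.0
```

Run:
```python
from h import *
s,p,r=cur(); print(p,inseat(),s['torque'],s['clock'])
```

```text
[496.15 157.99 231.57] (array([64.1 , -0.57, 17.47]), array([-0.83, -0.45,  0.1 ]), array([ 0.15,  0.54, -1.41])) [ 0.98  0.92 -0.04] 13.2833
```

arm_command --targets '[[[-0.8,-0.4,0,0,0,3,0.4],[-0.3,-0.2,0,0,0,3,0.4],[0,0,0,0,0,0,0.4]]]'

```text
clock: 13.53
tool_pos: [498.1, 158.3, 232.3]
tcp_rot: [0.107, 0.863, -0.447, 0.21]
contact_force: [0.4, 0.7, -2.5]
opening: 54.0
```

Run:
```python
from h import *
s,p,r=cur(); print(p,inseat(),s['torque'],s['clock'])
snap('scene','scene8.png');snap('side','side8.png');snap('wrist','wrist8.png')
a=cv2.imread('pics/scene8.png');b=cv2.imread('pics/side8.png')
cv2.imwrite('pics/c8.png',cv2.hconcat([cv2.resize(a[195:255,305:365],None,fx=6.5,fy=6.5,interpolation=cv2.INTER_CUBIC),cv2.resize(b[175:235,285:345],None,fx=6.5,fy=6.5,interpolation=cv2.INTER_CUBIC)]))
```

```text
[498.11 158.34 232.33] (array([64.37, -0.28, 17.75]), array([-0.32, -0.17,  0.12]), array([-1.39,  0.74, -2.1 ])) [ 1.05  0.84 -0.04] 13.5333
```

View pics/c8.png

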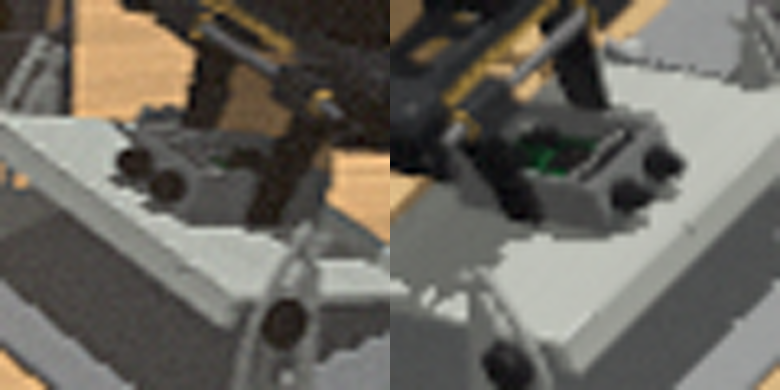

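View pics/wrist8.png

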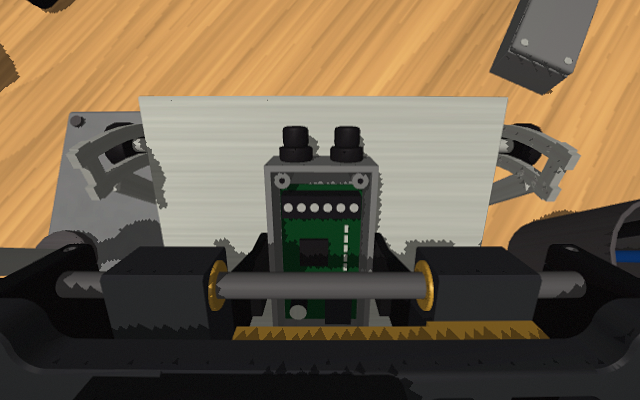

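arm_command --targets '[[[0,0,0,0,0,4,0.4]]]'

```text
clock: 13.77
tool_pos: [499.2, 156.8, 229.6]
tcp_rot: [0.107, 0.863, -0.447, 0.212]
contact_force: [-20.7, 8.0, 27.3]
opening: 53.9
```

Run:
```python
from h import *
s,p,r=cur(); print(p,inseat(),s['torque'],s['clock'])
```

```text
[499.17 156.85 229.6 ] (array([65.26, -0.32, 14.49]), array([-0.31, -0.34,  0.12]), array([ -3.95, -12.33,  32.71])) [-0.25  4.25 -1.97] 13.7667
```

Run:
```python
from h import *
A=load('scene8');B=load('side8')
def tri(a,b):
    o1,d1=ray(A,[a]);o2,d2=ray(B,[b]);d1=d1[0];d2=d2[0]
    s=np.linalg.lstsq(np.c_[d1,-d2],o2-o1,rcond=None)[0]; p=o1+s[0]*d1;q=o2+s[1]*d2; return (p+q)/2,np.linalg.norm(p-q)
a=cv2.imread('pics/scene8.png');b=cv2.imread('pics/side8.png')
cv2.imwrite('pics/d8.png',cv2.hconcat([cv2.resize(a[180:240,290:350],None,fx=6.6,fy=6.6,interpolation=cv2.INTER_CUBIC),cv2.resize(b[165:245,270:350],None,fx=4.95,fy=4.95,interpolation=cv2.INTER_CUBIC)]))
```

```text
(no output)
```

View pics/d8.png

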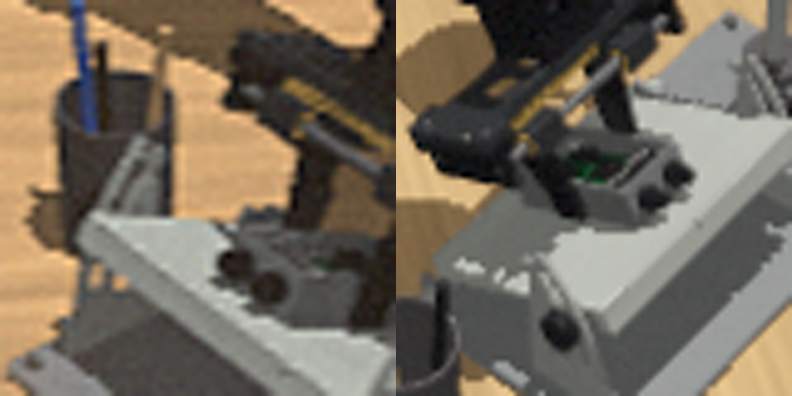

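arm_command --targets '[[[-0.3,-0.3,0,0,0,-1.5,0.4],[0,0,0,0,0,-0.5,0.4],[0,0,0,0,0,0,0.4]]]'

```text
clock: 14.02
tool_pos: [498.9, 157.1, 230.9]
tcp_rot: [0.109, 0.863, -0.448, 0.208]
contact_force: [-0.1, -0.3, -1.7]
opening: 53.9
```

Run:
```python
from h import *
s,p,r=cur(); print(p,inseat(),s['torque'],s['clock'])
```

```text
[498.89 157.1  230.91] (array([64.63, -1.47, 15.81]), array([ 0.04, -0.04,  0.11]), array([-0.57, -0.23, -1.62])) [ 1.    0.87 -0.04] 14.0167
```

arm_command --targets '[[[0,0,0,-3,0,0,0.4],[0,0,0,-2,0,0,0.4],[0,0,0,-1,0,0,0.4]]]'

```text
clock: 14.27
tool_pos: [496.1, 161.0, 226.9]
tcp_rot: [0.11, 0.863, -0.448, 0.208]
contact_force: [-0.7, 0.3, 2.4]
opening: 53.8
```

Run:
```python
from h import *
s,p,r=cur(); print(p,inseat(),s['torque'],s['clock'])
```

```text
[496.13 161.02 226.86] (array([58.65, -1.91, 14.39]), array([ 0.19, -0.08,  0.08]), array([ 0.49, -0.44,  2.39])) [ 0.36  0.38 -0.01] 14.2667
```

arm_command --targets '[[[0,0,0,-1.5,0,-0.5,0.4],[0,0,0,-1.5,0,-0.3,0.4]]]'

```text
clock: 14.43
tool_pos: [495.1, 163.2, 226.5]
tcp_rot: [0.112, 0.862, -0.448, 0.209]
contact_force: [8.3, -8.1, 0.1]
opening: 53.7
```

Run:
```python
from h import *
s,p,r=cur(); print(p,inseat(),s['torque'],s['clock'])
```

```text
[495.1  163.16 226.52] (array([57.05, -1.87, 15.16]), array([ 0.31, -0.3 ,  0.04]), array([10.2 ,  2.11, -5.06])) [-1.34 -1.75  0.46] 14.4333
```

arm_command --targets '[[[0.3,-0.3,0,0,0,0.8,0.4],[0,0,0,-0.3,0,0.8,0.4],[0,0,0,0,0,0,0.4]]]'

```text
clock: 14.68
tool_pos: [495.2, 162.3, 226.1]
tcp_rot: [0.11, 0.862, -0.448, 0.209]
contact_force: [1.6, -0.9, -1.8]
opening: 53.7
```

Run:
```python
from h import *
s,p,r=cur(); print(p,inseat(),s['torque'],s['clock'])
snap('scene','scene9.png');snap('side','side9.png');snap('wrist','wrist9.png')
a=cv2.imread('pics/scene9.png');b=cv2.imread('pics/side9.png')
cv2.imwrite('pics/c9.png',cv2.hconcat([cv2.resize(a[195:255,305:365],None,fx=6.5,fy=6.5,interpolation=cv2.INTER_CUBIC),cv2.resize(b[175:235,275:335],None,fx=6.5,fy=6.5,interpolation=cv2.INTER_CUBIC)]))
```

```text
[495.23 162.28 226.06] (array([57.32, -1.58, 14.38]), array([ 0.07, -0.22,  0.02]), array([ 0.69,  0.79, -2.38])) [0.79 0.61 0.05] 14.6833
```

View pics/c9.png

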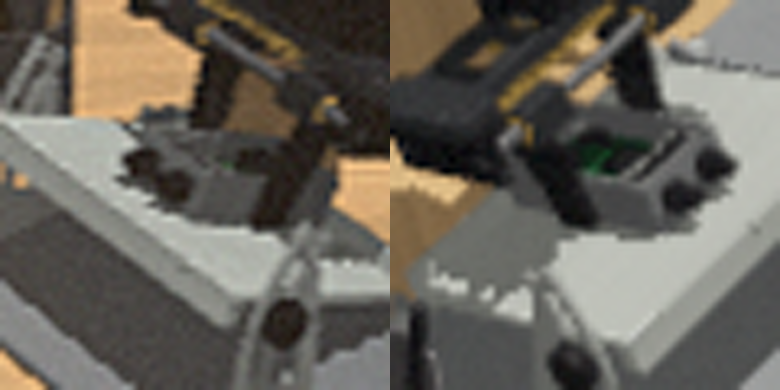

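View pics/wrist9.png

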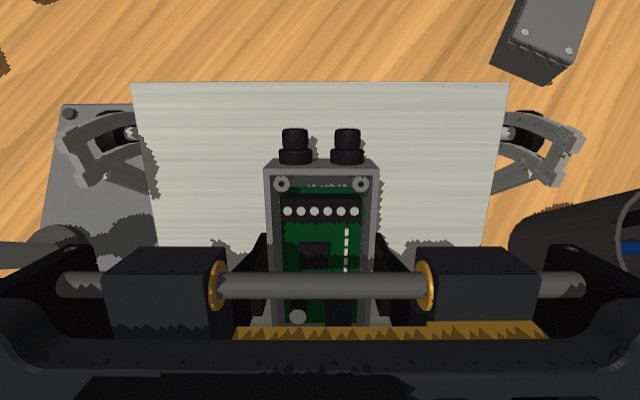

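Run:
```python
from h import *
C=load('wrist9'); R=seatR(); o=seat0()
f=lambda *P:proj(C,[o+R@np.array(p) for p in P])
print(f((150.67,100,0),(150.67,-100,0),(20,100,0)),f((112,27,30),(112,-27,30)))
h=inseat()[0]; print(f(h+[56,27,15],h+[56,-27,15]))
```

```text
[[133.26  84.96]
 [505.44  85.5 ]
 [168.65 295.9 ]] [[262.2  165.82]
 [376.52 165.94]]
[[265.65 162.83]
 [379.69 162.96]]
```

The wrist view shows the plate edge at (131,82)–(510,82), the gland-end rim level at row 167, and the housing near mid-width. A sideways push met the ledge, and the earlier press met the plate. I'll release.

arm_command --targets '[[[0,0,0,0,0,0,0.66],[0,0,0,0,0,0,0.7],[0,0,0,0,0,0,0.8],[0,0,0,0,0,0,1],[0,0,0,0,0,0,1],[0,0,0,0,0,0,1]]]'

```text
clock: 15.33
tool_pos: [495.6, 163.0, 225.5]
tcp_rot: [0.109, 0.862, -0.448, 0.209]
contact_force: [0.6, 0.3, 0.3]
opening: 79.7
```

Run:
```python
from h import *
s,p,r=cur(); print(p,inseat(),s['opening'],s['clock'])
snap('wrist','wrist10.png')
```

```text
[495.57 162.98 225.47] (array([56.44, -0.74, 14.03]), array([ 0.02, -0.13,  0.04]), array([0.23, 0.65, 0.19])) 79.72351354838231 15.3333
```

View pics/wrist10.png

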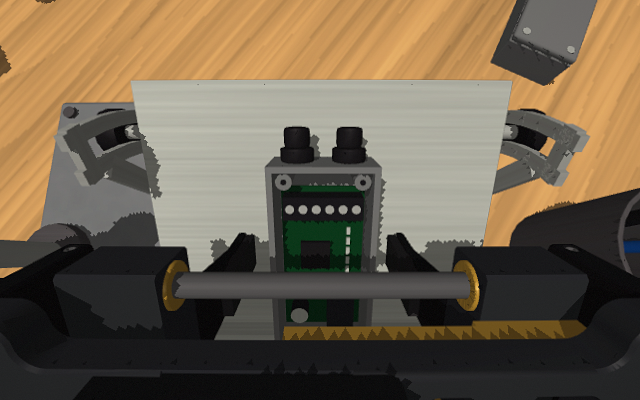

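The housing stayed put after opening, with its rim at row 166 and the plate edge at row 80, a separation unchanged to about 1 px. I'll retreat along the normal and then up.

arm_command --targets '[[[0,0,0,0,0,-6,1],[0,0,0,0,0,-10,1],[0,0,0,0,0,-15,1],[0,0,0,5,0,-22,1],[0,0,0,14,0,-28,1],[0,0,0,14,0,-28,1],[0,0,0,10,0,-20,1],[0,0,0,0,0,0,1]]]'

```text
clock: 16.05
tool_pos: [482.9, 180.3, 362.9]
tcp_rot: [0.112, 0.863, -0.447, 0.206]
contact_force: [0.8, 0.3, 0.4]
opening: 87.0
```

Run:
```python
from h import *
s,p,r=cur(); print(p,s['contact_force'],s['opening'],s['clock'],s['joint_positions'])
for n in ['scene','side','wrist']: snap(n,n+'11.png')
a=cv2.imread('pics/scene11.png');b=cv2.imread('pics/side11.png')
cv2.imwrite('pics/c11.png',cv2.hconcat([cv2.resize(a[155:275,305:425],None,fx=3.3,fy=3.3,interpolation=cv2.INTER_CUBIC),cv2.resize(b[105:225,260:380],None,fx=3.3,fy=3.3,interpolation=cv2.INTER_CUBIC)]))
```

```text
[482.9  180.26 362.94] [0.79 0.25 0.36] 86.96018543005287 16.05 [ 0.73  0.23 -0.56  0.59 -0.94 -0.51]
```

View pics/c11.png

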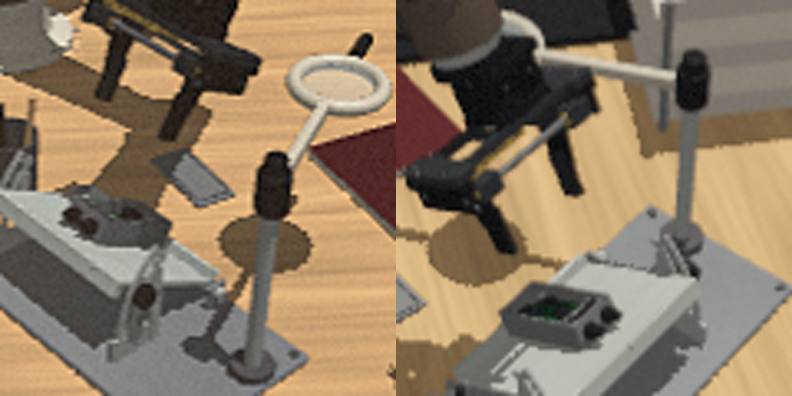

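View pics/wrist11.png

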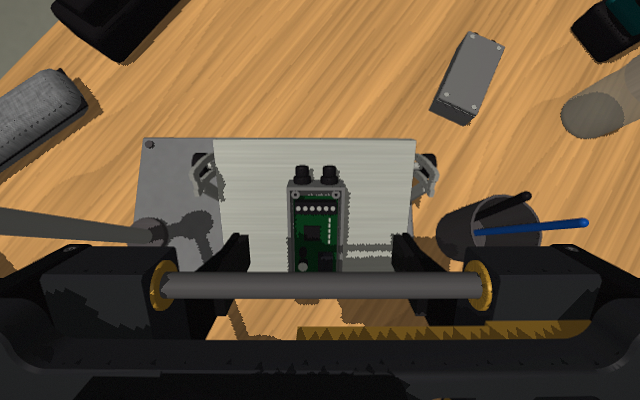

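The views show the housing seated flat against the ledge, board up and glands up the slope. Next is the magnifier, starting with a refined estimate of its angle.

Run:
```python
import cv2
a=cv2.imread('pics/scene11.png');b=cv2.imread('pics/side0.png')
cv2.imwrite('pics/l11.png',cv2.hconcat([cv2.resize(a[155:225,375:425],None,fx=7,fy=7,interpolation=cv2.INTER_CUBIC),cv2.resize(b[95:165,250:300],None,fx=7,fy=7,interpolation=cv2.INTER_CUBIC)]))
```

```text
(no output)
```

View pics/l11.png

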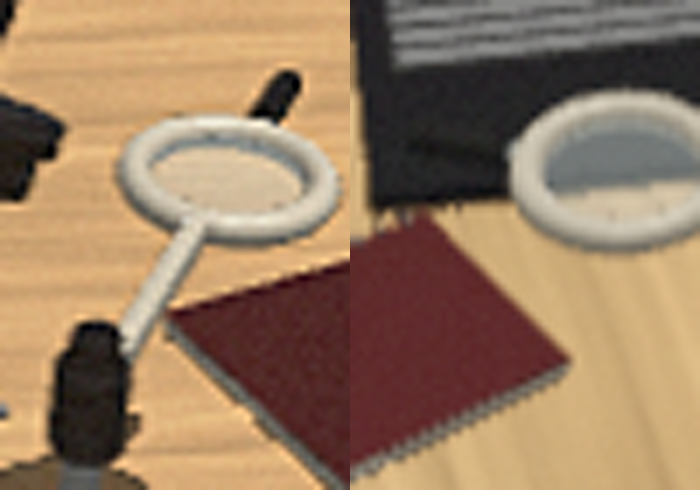

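Run:
```python
from h import *
A=load('scene11');B=load('side0')
post=np.array([709.1,216.6])
for n,c,uv,r in [('lensA',A,crop([(230,178)],(375,155),7),205),('tipA',A,crop([(291,76)],(375,155),7),310),('lensB',B,crop([(145,89)],(250,95),3.7),205),('tipB',B,crop([(413-350,145)],(250,95),7),310)]:
    w=onz(c,uv,235)[0]; d=w[:2]-post; print(n,w,np.hypot(*d),np.degrees(np.arctan2(d[1],d[0])))
th=np.radians(148.5); h=post+285*np.array([np.cos(th),np.sin(th)]); print(h)
s,p,r=cur(); plan([p[0],p[1],480],r,n=3); print()
plan([h[0],h[1],470],down(238.5),p0=np.array([p[0],p[1],480]),R0=r,n=7)
```

```text
lensA [536.38 321.24 235.  ] 201.94521391058385 148.7926324346104
tipA [442.11 377.7  235.  ] 311.82827714158464 148.89391350807776
lensB [535.09 326.31 235.  ] 205.70607421516814 147.7700729507196
tipB [442.65 371.43 235.  ] 308.16471707395124 149.83930839179274
[466.1  365.51]
[0.0, 0.0, 0.0, 19.0, 1.0, -36.0]
[0.0, 0.0, 0.0, 18.0, 1.0, -36.0]
[0.0, 0.0, 0.0, 18.6, 0.4, -36.7]
end err [ 0.04  0.02 -0.02] [0. 0. 0.]

[0.9, -3.8, -3.3, -21.0, -13.0, -9.0]
[1.0, -3.8, -3.3, -21.0, -15.0, -8.0]
[0.9, -3.8, -3.2, -20.0, -16.0, -6.0]
[1.0, -3.8, -3.3, -20.0, -17.0, -5.0]
[0.9, -3.8, -3.2, -19.0, -19.0, -3.0]
[1.0, -3.7, -3.3, -18.5, -19.8, -1.6]
[0.9, -3.8, -3.2, -17.3, -20.8, -0.0]
end err [ 0.   -0.    0.01] [ 0.02  0.03 -0.05]
```

arm_command --targets '[[[0,0,0,16,1,-32,1],[0,0,0,16,1,-32,1],[0,0,0,12,0,-24,1],[0,0,0,0,0,0,1],[1,-3.8,-3.3,-21,-13,-9,1],[1,-3.8,-3.3,-21,-15,-8,1],[1,-3.8,-3.2,-20,-16,-6,1],[1,-3.8,-3.3,-15,-13,-5,1]]]'

```text
clock: 16.87
tool_pos: [471.1, 276.1, 438.4]
tcp_rot: [0.062, 0.932, -0.349, 0.075]
contact_force: [0.2, -0.1, 0.0]
opening: 87.1
```

Run:
```python
from h import *
s,p,r=cur(); print(p,s['joint_positions'])
plan([465.5,364,470],down(238.8),n=6)
```

```text
[471.06 276.07 438.39] [ 0.87  0.23 -0.21  0.2  -1.21 -0.09]
[0.8, -1.7, -1.6, -9.0, -10.0, -8.0]
[0.7, -1.7, -1.7, -9.0, -10.0, -7.0]
[0.8, -1.7, -1.6, -9.0, -11.0, -7.0]
[0.7, -1.7, -1.7, -8.9, -11.1, -6.5]
[0.8, -1.7, -1.6, -8.7, -11.5, -6.1]
[0.7, -1.8, -1.7, -8.6, -11.8, -5.6]
end err [-0.04  0.    0.01] [0.04 0.03 0.04]
```

arm_command --targets '[[[0.8,-1.7,-1.6,-9,-10,-12,1],[0.8,-1.7,-1.7,-9,-10,-10,1],[0.8,-1.7,-1.6,-9,-11,-7,1],[0.7,-1.7,-1.7,-8,-11,-6,1],[0.7,-1.7,-1.6,-6,-8,-4,1],[0.3,-0.8,-0.8,-3,-4,-2,1],[0,0,0,0,0,0,1],[0,0,0,0,0,0,1]]]'

```text
clock: 17.53
tool_pos: [466.9, 356.7, 452.9]
tcp_rot: [0.017, 0.962, -0.273, -0.004]
contact_force: [0.4, -0.1, -0.7]
opening: 87.2
```

Run:
```python
from h import *
s,p,r=cur(); print(p,s['joint_positions'])
plan([465.5,364,470],down(238.8),n=2)
snap('wrist','wrist12.png')
```

```text
[466.88 356.66 452.93] [ 0.93  0.3   0.    0.   -1.31  0.09]
[1.0, -0.0, -0.3, -2.5, -2.5, -8.6]
[1.0, -0.0, -0.2, -2.5, -2.6, -8.6]
end err [-0.02 -0.02  0.02] [ 0.05 -0.05 -0.03]
```

View pics/wrist12.png

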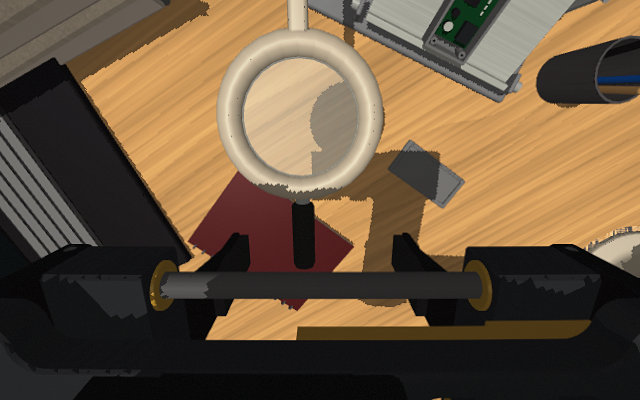

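The wrist view shows the lens at (300,115) and the handle at (303,235), slightly left of the mid-line between the open fingers. I'll correct and descend to straddle it.

arm_command --targets '[[[1,0,-0.3,-2,-3,10,1],[1,0,-0.2,-2,-2,12,1],[0,0,0,-1,0,12,1],[0,0,0,0,0,6,1],[0,0,0,0,0,0,1]]]'

```text
clock: 18.0
tool_pos: [464.9, 359.2, 408.7]
tcp_rot: [0.003, 0.962, -0.272, 0.001]
contact_force: [-0.6, 0.3, -0.2]
opening: 87.2
```

Run:
```python
from h import *
s,p,r=cur(); print(p,s['joint_positions'],s['contact_force'])
plan([465.5,364,401],down(238.8),n=2)
snap('wrist','wrist13.png')
```

```text
[464.88 359.21 408.74] [ 0.93  0.32 -0.08  0.   -1.18  0.09] [-0.62  0.28 -0.22]
[0.2, -0.1, -0.2, -1.0, -2.2, 3.9]
[0.1, -0.1, -0.1, -1.0, -2.2, 3.8]
end err [ 0.03  0.03 -0.02] [ 0.04  0.02 -0.01]
```

View pics/wrist13.png

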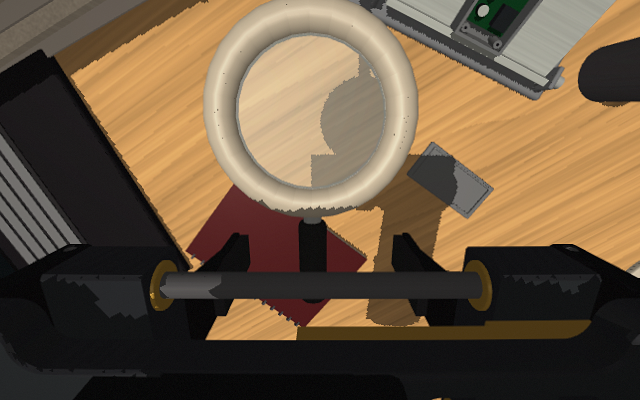

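arm_command --targets '[[[0,0,0,-1,-2,5,0.35],[0,0,0,-1,-2,4,0.35],[0,0,0,0,0,0,0.35],[0,0,0,0,0,0,0.35],[0,0,0,0,0,0,0.35],[0,0,0,0,0,0,0.35]]]' --force 5

```text
clock: 18.55
tool_pos: [466.1, 363.8, 401.8]
tcp_rot: [0.002, 0.962, -0.272, 0.002]
contact_force: [0.2, 0.1, 0.2]
opening: 55.2
```

```bash
cat > arc.py <<'E'
from h import *
import sys
post=np.array([709.1,216.6])
def arc(a0,a1,n,z=400,rad=285,lead=0):
    s,p,r=cur()
    for i in range(n):
        th=a0+(a1-a0)*(i+1)/n; t=np.radians(th)
        P=np.array([*(post+rad*np.array([np.cos(t),np.sin(t)])),z]); T=down(th+90)
        sh=r.inv().apply(P-p); w=(r.inv()*T).as_rotvec(degrees=True); row=[*np.round(w,1),*np.round(sh,1)]
        print([float(x) for x in row]); p=p+r.apply(row[3:]); r=r*Rn.from_rotvec(row[:3],degrees=True)
def where():
    s,p,r=cur(); d=p[:2]-post; y=r.as_matrix()[:,1]
    print('pos',p,'rad',np.hypot(*d),'ang',np.degrees(np.arctan2(d[1],d[0]))%360,'jaw',np.degrees(np.arctan2(y[1],y[0]))%360,'tilt',(r.inv()*down(np.degrees(np.arctan2(y[1],y[0])))).as_rotvec(degrees=True),'F',s['contact_force'],'open',s['opening'],s['clock'],s['joint_positions'])
if __name__=='__main__':
    where(); arc(*[float(x) for x in sys.argv[1:3]],int(sys.argv[3]))
E
python3 arc.py 148.8 178.8 10; python3 -c "
from h import *
snap('wrist','wrist14.png')"
```

```text
pos [466.09 363.81 401.77] rad 284.1181148620267 ang 148.7937432214949 jaw 238.45004327966257 tilt [ 0.11 -0.29  0.  ] F [0.23 0.11 0.22] open 55.1732756739894 18.55 [ 0.94  0.33 -0.08  0.01 -1.16  0.08]
[0.1, -0.3, -3.3, -0.4, 14.9, 1.8]
[0.0, 0.0, -3.0, 0.4, 15.0, 0.0]
[0.0, 0.0, -3.0, 0.4, 14.9, 0.0]
[0.0, 0.0, -3.0, 0.4, 14.9, 0.0]
[0.0, 0.0, -3.0, 0.4, 14.9, 0.0]
[0.0, 0.0, -3.0, 0.4, 14.9, 0.0]
[0.0, 0.0, -3.0, 0.4, 14.9, 0.0]
[0.0, 0.0, -3.0, 0.4, 15.0, 0.0]
[0.0, 0.0, -3.0, 0.4, 14.9, 0.0]
[0.0, 0.0, -3.0, 0.4, 14.9, 0.0]
```

View pics/wrist14.png

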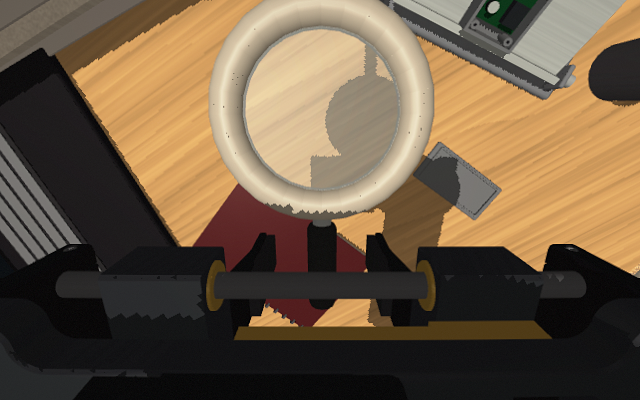

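arm_command --targets '[[[0,-0.2,-2,0,5,1,0.35],[0,0,-2,0,8,0,0.35],[0,0,-2,0,10,0,0.35],[0,0,-2,0.3,10,0,0.35],[0,0,-2,0.3,10,0,0.35],[0,0,-2,0.3,10,0,0.35],[0,0,-2,0.3,10,0,0.35],[0,0,-2,0.3,10,0,0.35]]]'

```text
clock: 19.27
tool_pos: [438.0, 298.1, 402.0]
tcp_rot: [-0.005, 0.992, -0.128, 0.003]
contact_force: [0.2, 1.4, -1.3]
opening: 30.8
```

```bash
python3 arc.py 166 186 8
```

```text
pos [437.99 298.11 402.04] rad 283.10077821227065 ang 163.26757293012713 jaw 255.33500685804438 tilt [-0.61 -0.24 -0.  ] F [ 0.2   1.43 -1.29] open 30.78983609724161 19.2667 [ 0.9   0.22 -0.23 -0.   -1.1   0.41]
[-0.6, -0.3, -3.2, -1.7, 26.0, 1.8]
[-0.0, 0.0, -2.5, 0.3, 12.4, -0.0]
[-0.0, 0.0, -2.5, 0.3, 12.4, -0.0]
[-0.0, 0.0, -2.5, 0.2, 12.5, -0.1]
[-0.0, 0.0, -2.5, 0.3, 12.4, 0.0]
[-0.0, 0.0, -2.5, 0.3, 12.4, 0.0]
[-0.0, 0.0, -2.5, 0.2, 12.5, 0.0]
[-0.0, 0.0, -2.5, 0.3, 12.4, 0.0]
```

arm_command --targets '[[[-0.4,-0.2,-2,-1,11,1,0.35],[0,0,-2.2,0,12,0.5,0.35],[0,0,-2.3,0.3,12,0,0.35],[0,0,-2.3,0.3,12,0,0.35],[0,0,-2.3,0.3,12,0,0.35],[0,0,-2.3,0.3,12,0,0.35],[0,0,-2.3,0.3,12,0,0.35],[0,0,-2.3,0.3,12,0,0.35]]]'

```text
clock: 19.93
tool_pos: [426.7, 202.9, 402.6]
tcp_rot: [-0.009, 0.999, 0.039, 0.005]
contact_force: [0.2, 1.5, 0.5]
opening: 30.7
```

```bash
python3 arc.py 185 205 8; python3 -c "
from h import *
snap('wrist','wrist15.png')"
```

```text
pos [426.71 202.94 402.59] rad 282.71960622670724 ang 182.7692715318052 jaw 274.42325903119837 tilt [-0.96 -0.58 -0.  ] F [0.21 1.52 0.47] open 30.69885883063257 19.9333 [ 0.79  0.12 -0.36 -0.01 -1.08  0.86]
[-0.9, -0.6, -3.1, -2.0, 23.5, 2.2]
[-0.0, -0.0, -2.5, 0.3, 12.4, -0.0]
[-0.0, -0.0, -2.5, 0.2, 12.5, -0.0]
[-0.0, -0.0, -2.5, 0.3, 12.4, -0.0]
[-0.0, -0.0, -2.5, 0.3, 12.4, -0.1]
[-0.0, -0.0, -2.5, 0.2, 12.5, 0.0]
[-0.0, -0.0, -2.5, 0.3, 12.4, 0.0]
[-0.0, -0.0, -2.5, 0.3, 12.4, 0.0]
```

View pics/wrist15.png

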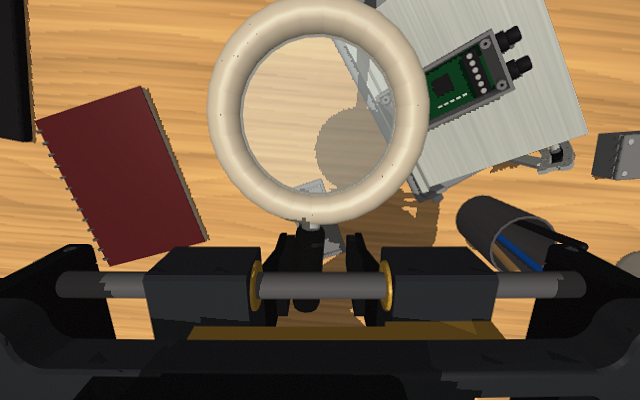

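arm_command --targets '[[[-0.6,-0.4,-2.3,-1,11,1.5,0.35],[-0.3,-0.2,-2.3,0,12,0.5,0.35],[0,0,-2.3,0.3,12,0,0.35],[0,0,-2.3,0.3,12,0,0.35],[0,0,-2.3,0.3,12,0,0.35],[0,0,-2.3,0.3,12,0,0.35],[0,0,-2.3,0.3,12,0,0.35],[0,0,-2.3,0.3,12,0,0.35]]]'

```text
clock: 20.65
tool_pos: [447.8, 109.4, 402.3]
tcp_rot: [-0.003, 0.979, 0.203, 0.002]
contact_force: [-1.0, 1.3, 0.3]
opening: 30.2
```

```bash
python3 arc.py 205 214 4
```

```text
pos [447.82 109.41 402.27] rad 282.41371667574253 ang 202.30564909788222 jaw 293.38198769665433 tilt [-0.34 -0.3  -0.  ] F [-0.96  1.31  0.31] open 30.188972545513128 20.65 [ 0.59  0.1  -0.38 -0.01 -1.08  1.39]
[-0.3, -0.3, -3.9, -2.0, 24.5, 2.1]
[-0.0, -0.0, -2.2, 0.2, 11.2, 0.0]
[-0.0, -0.0, -2.3, 0.2, 11.2, 0.0]
[-0.0, -0.0, -2.2, 0.2, 11.2, -0.0]
```

arm_command --targets '[[[-0.2,-0.2,-2.6,-1,12,1,0.35],[0,0,-2.5,0,12,0.5,0.35],[0,0,-2.3,0.3,12,0,0.35],[0,0,-2,0.3,10,0,0.35],[0,0,-1.3,0.2,7,0,0.35],[0,0,-0.8,0,4,0,0.35],[0,0,0,0,0,0,0.35]]]'

```text
clock: 21.23
tool_pos: [475.7, 57.6, 401.5]
tcp_rot: [-0.003, 0.954, 0.301, 0.001]
contact_force: [0.4, 0.5, 0.2]
opening: 30.7
```

```bash
python3 arc.py 216 216.5 1;  python3 - <<'E'
from h import *
for n in ['scene','side','wrist']: snap(n,n+'16.png')
a=cv2.imread('pics/scene16.png');b=cv2.imread('pics/side16.png')
cv2.imwrite('pics/c16.png',cv2.hconcat([cv2.resize(a[155:255,300:400],None,fx=4,fy=4,interpolation=cv2.INTER_CUBIC),cv2.resize(b[125:225,270:370],None,fx=4,fy=4,interpolation=cv2.INTER_CUBIC)]))
E
```

```text
pos [475.66  57.58 401.54] rad 282.45777720294257 ang 214.26380595140702 jaw 305.0547041909651 tilt [-0.25 -0.17 -0.  ] F [0.43 0.51 0.2 ] open 30.65185236770223 21.2333 [ 0.46  0.14 -0.34 -0.01 -1.09  1.73]
[-0.3, -0.2, -1.4, -2.5, 11.1, 1.5]
```

View pics/c16.png

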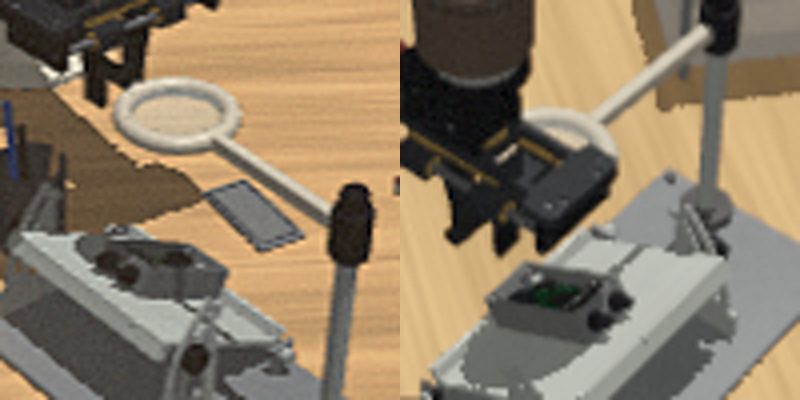

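View pics/wrist16.png

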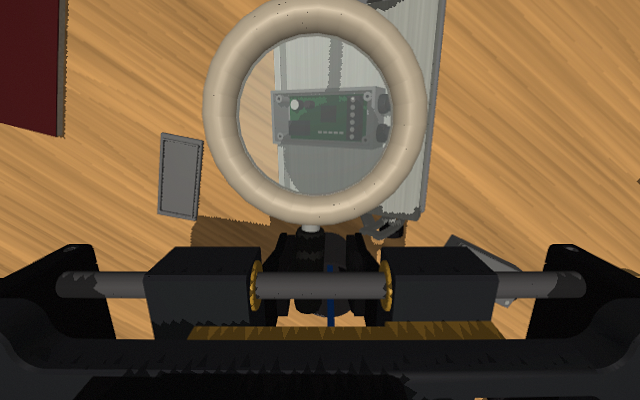

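Run:
```python
from h import *
post=np.array([709.1,216.6])
A=load('scene16');C=load('wrist16')
for n,c,uv in [('A',A,crop([(178,116)],(300,155),4)),('C',C,[(315,111)])]:
    w=onz(c,uv,235)[0]; d=w[:2]-post; print(n,w,np.hypot(*d),np.degrees(np.arctan2(d[1],d[0]))%360)
H=seat0()+seatR()@[56,0,15]; d=H[:2]-post; print('H',H,np.hypot(*d),np.degrees(np.arctan2(d[1],d[0]))%360)
a=cv2.imread('pics/scene16.png');b=cv2.imread('pics/side16.png')
cv2.imwrite('pics/h16.png',cv2.hconcat([cv2.resize(a[208:238,310:365],None,fx=7,fy=7,interpolation=cv2.INTER_CUBIC),cv2.resize(b[180:215,285:340],None,fx=7,fy=7,interpolation=cv2.INTER_CUBIC)[:210]]))
```

```text
A [541.84 104.93 235.  ] 201.11455143220272 213.72781453286942
C [540.4  107.85 235.  ] 200.7134468995059 212.8072710360869
H [541.29  99.    72.8 ] 204.91427083681566 215.0232543366746
```

View pics/h16.png

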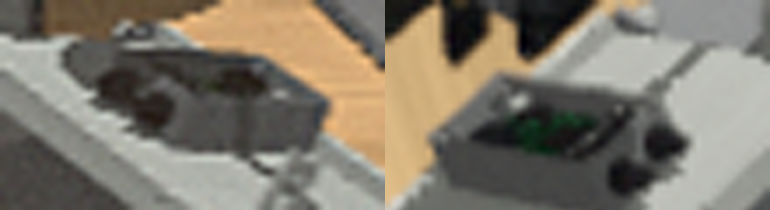

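Both views put the lens about 6–9 mm short of the housing centre. I'll nudge it about 9 mm further at the handle, then open and leave.

arm_command --targets '[[[0,0,-0.6,0,4,0,0.35],[0,0,-0.6,0,4,0,0.35],[0,0,0,0,2,0,0.35],[0,0,0,0,0,0,0.35],[0,0,0,0,0,0,0.35]]]'

```text
clock: 21.8
tool_pos: [480.8, 50.3, 401.5]
tcp_rot: [-0.003, 0.95, 0.313, 0.0]
contact_force: [-1.3, 0.5, 0.3]
opening: 30.0
```

```bash
python3 arc.py 216 216.5 1;  python3 - <<'E'
from h import *
snap('scene','scene17.png')
E
```

```text
pos [480.81  50.31 401.55] rad 282.42826447967894 ang 216.06990451611566 jaw 306.4723157948062 tilt [-0.32 -0.13 -0.  ] F [-1.34  0.45  0.29] open 30.005947325742635 21.8 [ 0.44  0.15 -0.33 -0.01 -1.09  1.77]
[-0.3, -0.1, -0.0, -2.6, 2.1, 1.5]
```

arm_command --targets '[[[0,0,0,0,-2,0,0.6],[0,0,0,0,-2,0,0.8],[0,0,0,0,0,0,0.8],[0,0,0,0,0,-8,0.8],[0,0,0,0,0,-15,0.8],[0,0,0,0,0,-25,0.8],[0,0,0,0,0,-30,0.8],[0,0,0,-15,0,-25,0.8]]]'

```text
clock: 22.52
tool_pos: [467.0, 45.2, 504.4]
tcp_rot: [-0.002, 0.95, 0.313, -0.006]
contact_force: [0.7, 0.3, -0.4]
opening: 68.4
```

arm_command --targets '[[[0,0,0,-30,0,0,0.8],[0,0,0,-30,0,0,0.8],[0,0,0,-20,0,0,0.8],[0,0,0,-8,0,0,0.8],[0,0,0,0,0,0,0.8],[0,0,0,0,0,0,0.8]]]'

```text
clock: 23.02
tool_pos: [393.0, -9.8, 516.4]
tcp_rot: [-0.001, 0.949, 0.314, 0.006]
contact_force: [0.1, -0.7, 0.1]
opening: 69.6
```

```bash
python3 arc.py 216 216.5 1;  python3 - <<'E'
from h import *
for n in ['scene','side','wrist']: snap(n,n+'18.png')
a=cv2.imread('pics/scene18.png');b=cv2.imread('pics/side18.png')
cv2.imwrite('pics/c18.png',cv2.hconcat([cv2.resize(a[155:255,300:400],None,fx=4,fy=4,interpolation=cv2.INTER_CUBIC),cv2.resize(b[125:225,270:370],None,fx=4,fy=4,interpolation=cv2.INTER_CUBIC)]))
E
```

```text
pos [392.99  -9.79 516.42] rad 388.8141616195138 ang 215.60920018086563 jaw 306.60150444255197 tilt [ 0.11 -0.65  0.  ] F [ 0.13 -0.73  0.13] open 69.59926356536097 23.0167 [ 0.39 -0.1  -0.29 -0.   -1.36  1.82]
[0.1, -0.7, 0.1, 102.4, 6.0, 117.6]
```

View pics/c18.png

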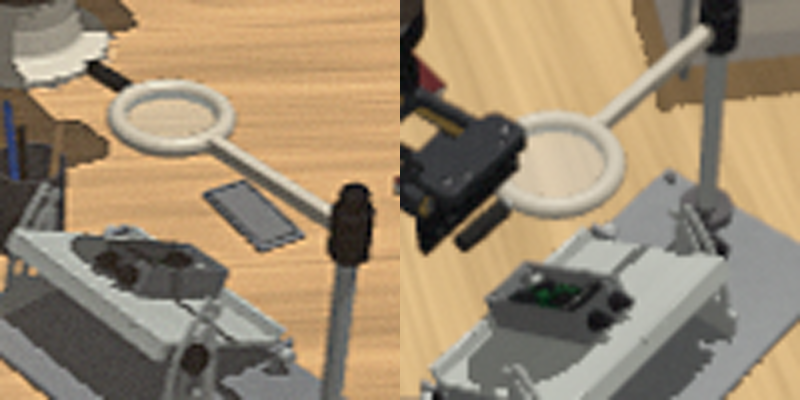

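View pics/wrist18.png

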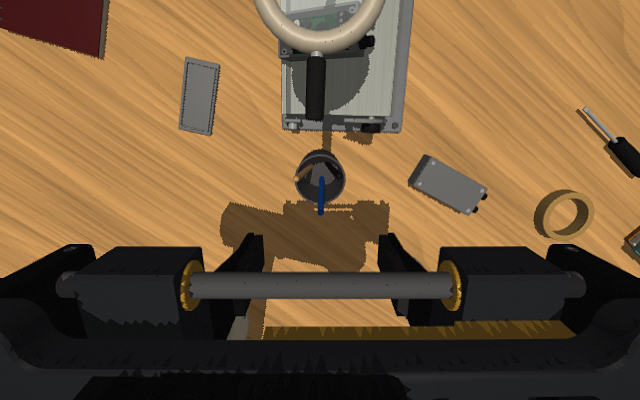

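Run:
```python
from h import *
A=load('scene18');B=load('side18'); H=seat0()+seatR()@[56,0,15]
for n,c,uv in [('A',A,crop([(171.5,117.5)],(300,155),4)),('B',B,crop([(162.5,164)],(270,125),4))]:
    w=onz(c,uv,235)[0]; print(n,w,w[:2]-H[:2])
R=seatR();o=seat0()
ims=[]
for c,nm,(x,y) in [(A,'scene18',(310,195)),(B,'side18',(280,170))]:
    im=cv2.resize(cv2.imread(f'pics/{nm}.png')[y:y+55,x:x+55],None,fx=7,fy=7,interpolation=cv2.INTER_CUBIC)
    pr=lambda p:tuple(int(v) for v in np.round((proj(c,[o+R@np.array(p,float)])[0]-[x,y]+.5)*7-.5))
    for z in (0,30):
        l=[pr(p) for p in [(0,27,z),(112,27,z),(112,-27,z),(0,-27,z)]]
        for a,b in zip(l,l[1:]+l[:1]): cv2.line(im,a,b,(0,0,255) if z else (255,0,0),1)
    ims.append(im)
cv2.imwrite('pics/m18.png',cv2.hconcat(ims))
```

```text
A [543.7   99.26 235.  ] [2.4  0.27]
B [545.01 100.09 235.  ] [3.72 1.1 ]
```

View pics/m18.png

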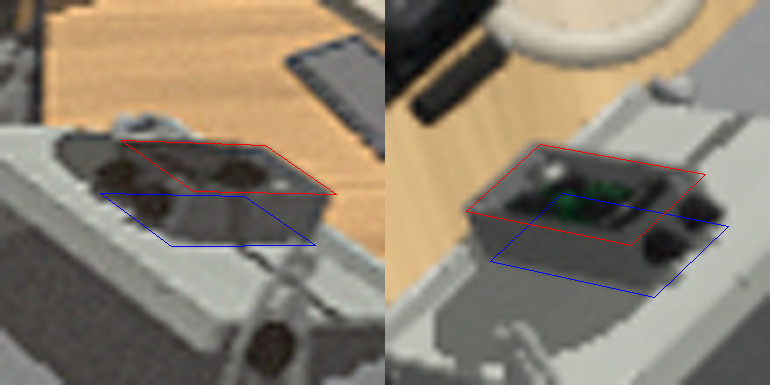

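Run:
```python
import cv2,numpy as np
a=cv2.imread('pics/scene18.png');b=cv2.imread('pics/side18.png')
g=lambda i:np.clip(255*(i/255.)**.6,0,255).astype('uint8')
cv2.imwrite('pics/n18.png',cv2.hconcat([cv2.resize(g(a[208:240,314:364]),None,fx=8,fy=12,interpolation=cv2.INTER_CUBIC),cv2.resize(g(b[184:216,286:336]),None,fx=8,fy=12,interpolation=cv2.INTER_CUBIC)]))
```

```text
(no output)
```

View pics/n18.png

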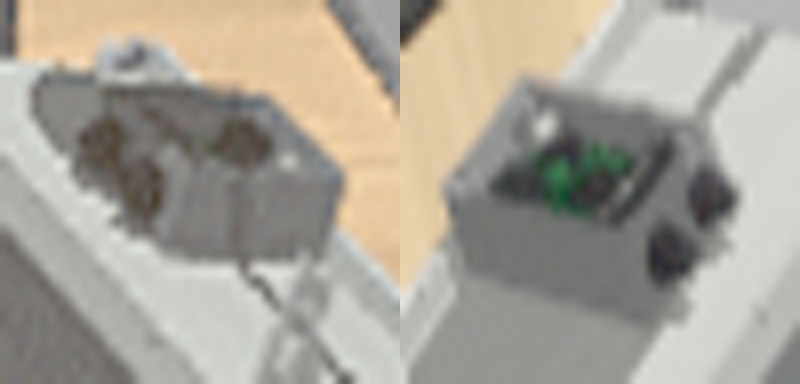

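Run:
```python
from h import *
from scipy.optimize import least_squares
A=load('scene18');B=load('side18');R=seatR();o=seat0()
pa=lambda u,v:((u+.5)/8-.5+314,(v+.5)/12-.5+208); pb=lambda u,v:((u-400+.5)/8-.5+286,(v+.5)/12-.5+184)
obs=[(B,pb(525,80),(-56,27,15)),(B,pb(445,192),(-56,-27,15)),(B,pb(668,322),(56,-27,-15)),(B,pb(692,118),(56,27,15)),(B,pb(457,265),(-56,-27,-15)),
(A,pa(343,183),(-56,27,15)),(A,pa(262,98),(-56,-27,15)),(A,pa(330,243),(-56,27,-15)),(A,pa(175,256),(56,27,-15)),(A,pa(187,165),(56,27,15))]
def f(q):
    c,s=np.cos(q[2]),np.sin(q[2]); r=[]
    for cam,uv,p in obs:
        h=np.array([q[0]+p[0]*c-p[1]*s,q[1]+p[0]*s+p[1]*c,q[3]+p[2]]); r+=list(proj(cam,[o+R@h])[0]-uv)
    return np.array(r)
s=least_squares(f,[56,0,0,15],loss='soft_l1'); print(s.x,np.degrees(s.x[2])); print(f(s.x).reshape(-1,2))
J=s.jac;print(np.sqrt(np.diag(np.linalg.inv(J.T@J))))
```

```text
[56.86 -0.42  0.04 17.93] 2.1073950519595797
[[-0.35 -0.38]
 [-0.5  -0.01]
 [-0.62  0.7 ]
 [ 3.23 -0.03]
 [ 1.43  1.07]
 [ 1.01 -1.6 ]
 [ 0.62 -1.42]
 [-0.47  0.72]
 [-0.75  0.27]
 [ 0.93  0.09]]
[2.61 1.69 0.03 1.72]
```

The housing fit is consistent with seated, but noisy. I have time for a closer top view through the lens to check the ledge gap.

arm_command --targets '[[[0,-0.5,0,20,0,0,0.8],[0,-0.2,0,25,0,0,0.8],[0,0,0,20,0,0,0.8],[0,0,0,8,0,0,0.8],[0,0,0,0,0,0,0.8],[0,0,0,0,0,0,0.8]]]'

```text
clock: 23.67
tool_pos: [458.5, 39.0, 512.4]
tcp_rot: [0.002, 0.949, 0.315, -0.005]
contact_force: [-0.8, -0.2, -1.0]
opening: 69.6
```

Run:
```python
from h import *
s,p,r=cur();print(p,s['clock'])
c=snap('wrist','wrist19.png'); a=cv2.imread('pics/wrist19.png')
cv2.imwrite('pics/w19z.png',cv2.resize(a[20:220,220:440],None,fx=3,fy=3,interpolation=cv2.INTER_CUBIC))
```

```text
[458.51  39.04 512.36] 23.6667
```

View pics/w19z.png

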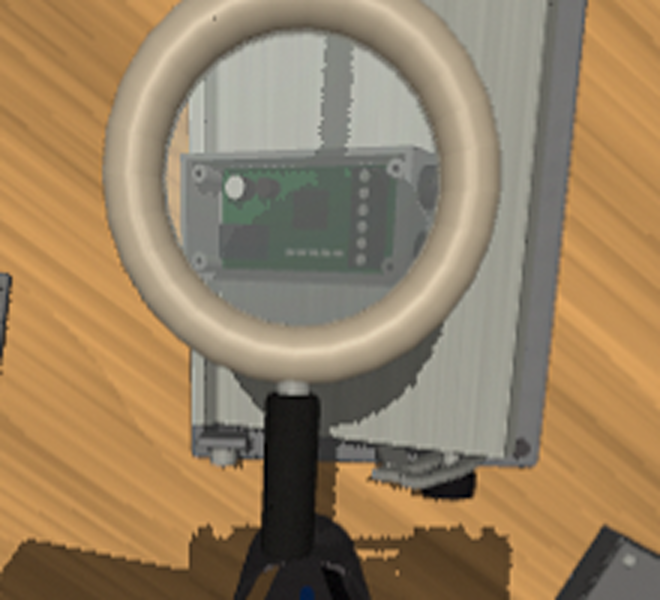

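Run:
```python
from h import *
C=load('wrist19');R=seatR();o=seat0()
z=lambda P:(proj(C,[o+R@np.array(p,float) for p in P])-[220,20]+.5)*3-.5
print('rim pred +y plain,-y plain,+y gland,-y gland',z([(0,27,30),(0,-27,30),(112,27,30),(112,-27,30)]))
print('ledge outer top, inner top, inner corner at y=-60 ,y=+60',z([(-8,-60,12),(0,-60,12),(0,-60,0),(-8,60,12),(0,60,12),(0,60,0)]))
print('upper corner',z([(150.67,-100,0),(150.67,100,0),(152,-100,0)]), 'lens',z([]) if 0 else '')
a=cv2.imread('pics/wrist19.png')
cv2.imwrite('pics/w19y.png',cv2.hconcat([cv2.resize(a[40:120,272:312],None,fx=7,fy=7,interpolation=cv2.INTER_CUBIC),cv2.resize(a[120:180,272:322],None,fx=7,fy=9.334,interpolation=cv2.INTER_CUBIC)[:560]]))
```

```text
rim pred +y plain,-y plain,+y gland,-y gland [[182.49 151.98]
 [183.52 276.36]
 [416.77 143.87]
 [407.98 284.91]]
ledge outer top, inner top, inner corner at y=-60 ,y=+60 [[191.33 344.61]
 [204.75 345.64]
 [217.7  344.21]
 [189.76  80.42]
 [204.31  79.29]
 [218.35  84.31]]
upper corner [[501.68 456.76]
 [551.08 -53.46]
 [504.6  457.12]] lens
```

View pics/w19y.png

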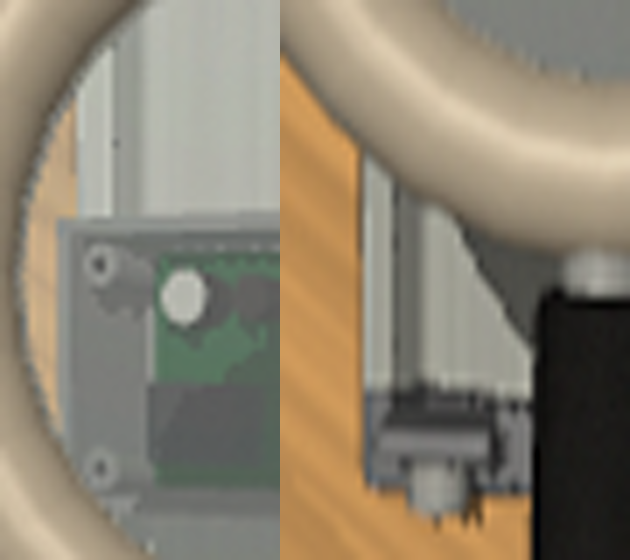

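Run:
```python
from h import *
C=load('wrist19'); H=seat0()+seatR()@[56,0,15]
w=onz(C,crop([(302,180)],(220,20),3),235)[0]; print(w,w[:2]-H[:2])
s=sensors.observe(); print(s['clock'],s['qvel'],s['contact_force'])
a=load('scene18')['pixels'];b=load('scene0')['pixels']
cv2.imwrite('pics/cmp.png',cv2.cvtColor(cv2.vconcat([b[150:300,160:420],a[150:300,160:420]]),cv2.COLOR_RGB2BGR))
```

```text
[541.19 101.12 235.  ] [-0.1   2.12]
23.7167 [-0.01 -0.03 -0.01 -0.   -0.   -0.  ] [ 0.45  0.92 -1.67]
```

View pics/cmp.png

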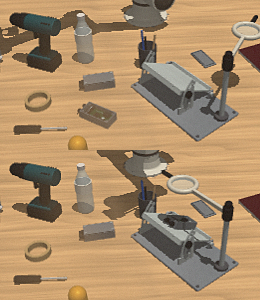

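The before/after comparison shows the other things where they were. The lens is about 2–4 mm from the housing centre in three views, the housing sits against the ledge, and the gripper is clear. I'll hand it in.

```bash
python3 -c "
from workcell import ctrl
print(ctrl.sign_off())"
```

```text
the job is handed in; nothing more can be done
None
```

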